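# Index the six-hole flange with the wing key

### The job

Bring up the next hole of the flange on the tilted indexing head: fit the orange wing key fully home on the spindle's two-flat tang, then turn the dial with it counterclockwise (looking down on the dial) until it rests at the third 20-degree click past zero, where the red line, not the white zero line, stands at the yellow pointer. Let go and leave the key seated there; do not disturb the hex key, nut, bolt and round tin on the bench.

Things in the scene. Friction and masses are not known exactly. Their poses are not given: they have to be found in the camera images.
- head: Green cast indexing head fixed to the bench, about 135 mm high. Foot 150 x 140 x 14 mm; origin on the bench under it, z up. Carries a 128 mm drum whose axis leans 28 degrees from vertical toward the head's -x side (roughly to the robot). A fixed yellow pointer stands at the drum's upper rim (head +x side), a plunger with brass end sticks out of its +y side.
- dial (a joint): Angle of dial, flange and spindle, rad; positive = counterclockwise looking down on the dial. 0: white line at the pointer; 1.047: red line there (third click). Rests only at clicks 0.349 apart; a sprung plunger pulls it into the nearest when free; passing one takes about 0.25 N m. Stops at -1.6 and 1.6. Starts one click before zero, at zero or one past.
- nose (a point): Centre of the spindle nose's end face (48 mm across), where the key's underside comes to rest; turns with the dial. z = spindle axis outward, 28 degrees from vertical; x = long way of the tang, which stands 30 mm out: 26 (x) by 10 mm (y), last 8 mm tapered to 18 x 2.5. Two flats: the key fits two ways. 90 mm flange 8.5 mm lower, 120 mm dial with 18 lines (one white, one red) 19.5 mm lower.
- key_center (a point): Middle of the loose wing key (68 mm high, 0.22 kg), 34 mm over its underside; it stands socket down. z up the key, x along wing and slot. Lower half: blue block 46 (x) x 36 x 34 mm, slot 28 (x) x 12 mm, 32 deep, open below, chamfered: 1 mm play each side, 5 degrees of turn each way. Upper half: orange wing 56 (x) x 14 mm, 34 mm high; grasp across its thickness.
- key_foot (a point): Centre of the underside of the wing key, at the mouth of its slot; axes as key_center. It meets nose when the key is fully home.
- hex_key: Grey hex key, 41 x 115 x 12 mm, lying loose on the bench; bystander. Origin under its middle.
- nut: Grey hex nut, 24 x 27 x 13 mm, lying loose; bystander. Origin under its middle.
- bolt: Grey hex bolt, 27 x 71 x 24 mm, lying loose; bystander. Origin under its middle.
- tin: Round white tin with green lid, 63 mm across, 31 mm high, loose; bystander. Origin under its middle.

How it is judged:
By the outcome, as a careful person would: the job done as asked, in the order asked, and still so for the second after the job is handed in, with the robot touching nothing.
It also fails if it takes over 54 s, if anything falls off the work surface, if the arm or the gripper's body presses on something with over 40 N, if the wrist force passes 120 N, or if a joint passes its speed limit or range.

### The arm

A 6-joint arm with a two-finger parallel gripper is mounted at the origin on the work surface; the furniture and walls round the work are solid. World frame = base frame: x ahead of the robot, y to its left, z up, the work surface at z = 0. Lengths are in m, angles in rad, forces in N, time in s.
With the tool pointing down it reaches from about 0.35 to 0.85 m from the base axis. Payload 8.1 kg.
Tool frame: the origin (TCP) lies midway between the tips of the shut fingers; the grasp point (between the pads) lies 19 mm behind it (robot.tcp_to_grasp is the distance from the TCP to the grasp point, in m); x points along the fingers, y is the direction in which the jaws open and shut, and the axes are right-handed (so a half turn about x gives the same grasp; the last joint's range is limited). The gripper opens to 93 mm and grips with 3 to 60 N. Pads are 15 mm wide; open, the fingers measure 128 mm over their backs; the gripper's body (75 mm by 188 mm) begins 65 mm behind the grasp point.
Start: joints at [-1.363, 0.13, 1.488, -0, 1.523, -0.085], TCP at [0.173, -0.574, 0.219] pointing down, gripper open.
Joint ranges: [-2.96, 2.96], [-0.89, 2.26], [0.02, 2.5], [-1.34, 4.48], [0, 2.73], [-2.66, 2.66]. Speed limits (rad/s): [2.39, 2.39, 2.79, 3.14, 3.14, 3.14].

### API

Orientations are given as a rotation vector (axis times angle).
In Python, from plant import robot gives the robot as it stands.
- The arm moves only by the tool play_rows, never from a script. Its argument "plan" is a list of rows, each an object with "slide": the shift along the world's x, y, z as a fraction of full scale, a list of three; "roll": the turn about the world's z as a fraction of full scale; "fingers": the gripper command: -1 is shut, 1 is fully open, values between are in proportion. A call has 1 to 20 rows; each row shifts and turns the commanded pose from where the row before left it; what a row does not reach is not made up. Full scale, the value 1, is 30 mm for a shift and 8 degrees for a turn. A row lasts 1/8 s, in which the tool goes at most 62.5 mm and 10.7 degrees, less where a joint would pass 70% of its speed; a pose out of reach is approached as far as the arm can. A call with a number of a shift or a turn outside -1 to 1 is refused whole. A call with a gripper value outside its range is refused whole. The fingers move at their own pace and stop on an object; "squeeze" is the grip in N (left out, the last holds). Time passes only in rows, so rows that do not move let the fingers close. It gives the time, the measured TCP pose, the force and the opening at its end, in the units of the state.
- robot.read_state(): the state, without advancing time (a new reading comes with each control period).
- robot.read_camera(name): name is "scene" or "top" or "wrist"; returns the picture (420x560x3 uint8, red, green, blue); there is no depth.
- robot.get_calibration(name): a dict with "fx", "fy", "cx", "cy" (pixels), "R" (3x3) and "t" (3): a world point X has camera coordinates R X + t; the wrist camera has in their place "T_tool_cam" (4x4, takes a point from camera to tool coordinates, whose origin is the TCP and whose axes are the tool frame's). Camera axes: x right, y down, z forward; pixel columns grow to the right and rows downward; lengths in m; the calibration is good to about 2 mm. A picture is of the moment at which its call begins: read the wrist's pose just before it. get_calibration takes no time and is no camera call.
- robot.close_job(): hands the job in, once; it reports no verdict.
Trained networks look in the newest picture that a camera, given by its name, has taken for a name from the list of things; names that differ only in an ending like _2 or _b are one class to them, and where a whole thing is asked for, a point or a joint stands for the part that bears it (a point fixed in the world has none). Each returns a list of dicts, best first, with "p" (0 to 1); they miss things now and then, are a little off and sometimes report something else, mostly with a low value. They report only what shows in the picture. A call takes as long as a camera call.
- robot.boxes_of(camera, target): "extent" ([centre column, centre row, width, height] in pixels, round what is visible of it).
- robot.regions_of(camera, target): "region" (420x560 bool, what is visible of it) and "extent" ([centre column, centre row, width, height] in pixels, round what is visible of it).
- robot.mark_of(camera, target): "point" ([column, row] in pixels: a listed point, or the origin of a listed thing).
The state is a dict: "t": time; "q": joint angles; "dq": joint speeds; "joint_torque": joint torques, N m; "tool_pos": TCP position; "orientation": TCP orientation; "force": force on the tool from outside, world axes, zero at the start; "wrist_torque": the same for the moment, N m; "opening": finger opening in m.
Only numpy, scipy, OpenCV 4.12 (cv2) and the standard library are available. Lean on these libraries where they do the work, as an engineer would, in place of code of your own. Each camera call takes 0.05 s, during which the arm holds its last target.

## Working session

There is one attempt and no reset: what is moved stays moved. The work goes in short steps, Python scripts to look and compute and a tool call to move; the robot and the scene stay as the last step left them, time stands still between calls to the robot, and variables do not carry over. Pictures are saved under pics/ and viewed, and the job is handed in when it is done.

Besides the shell and the picture viewer there is one more tool, called after ">>>" as name([rows], argument=value, ...), one row to a line, values as JSON. play_rows: Moves the arm, as the interface text tells. Its arguments: {"type":"object","properties":{"plan":{"type":"array","items":{"type":"object","properties":{"slide":{"type":"array","items":{"type":"number","minimum":-1,"maximum":1}},"roll":{"type":"number","minimum":-1,"maximum":1},"fingers":{"type":"number"}}}},"squeeze":{"type":"number"}},"required":["plan"]}

```bash
ls; mkdir -p pics
cat > h.py <<'E'
import numpy as np, cv2
from plant import robot
def shot(c,n):
    im=robot.read_camera(c); cv2.imwrite(f'pics/{n}.png',im[:,:,::-1]); return im
E
python3 - <<'E'
from h import *
np.set_printoptions(precision=4,suppress=True)
s=robot.read_state();print(s)
for c in ['scene','top','wrist']:
    shot(c,c+'0'); print(c,robot.get_calibration(c))
    for t in ['head','nose','key_center','key_foot']:
        try:
            r=robot.mark_of(c,t); print(t,[(np.round(x['point'],1),round(x['p'],2)) for x in r[:3]])
        except Exception as e: print(t,e)
print(robot.read_state()['t'])
E
```

```text
pics
{'t': 0.0, 'q': array([-1.3634,  0.1311,  1.4893, -0.    ,  1.523 , -0.0854]), 'dq': array([-0.0001,  0.0013,  0.0028,  0.0005, -0.0001, -0.0009]), 'joint_torque': array([  0.0028, -55.9844, -49.1754,   0.077 ,   0.0358,  -0.0001]), 'tool_pos': array([ 0.1731, -0.5739,  0.2176]), 'orientation': array([ 2.0647,  0.3063, -2.0651]), 'force': array([-0.4392, -0.4334, -0.8167]), 'wrist_torque': array([-0.008 ,  0.0248,  0.0091]), 'opening': 0.09265136621521573}
scene {'fx': 468.78510584150325, 'fy': 468.78510584150325, 'cx': 268.73847888638153, 'cy': 212.3443590358326, 'R': array([[ 0.9108, -0.4126,  0.0159],
       [-0.2038, -0.4827, -0.8517],
       [ 0.3591,  0.7725, -0.5237]]), 't': array([-0.5701,  0.0165,  0.9692])}
head [(array([300.2, 223.5]), 0.88)]
nose [(array([291.8, 173.3]), 0.83)]
key_center [(array([294.5, 274.1]), 0.62)]
key_foot [(array([296.8, 285.8]), 0.81)]
top {'fx': 421.0801247308292, 'fy': 421.0801247308292, 'cx': 272.284775447477, 'cy': 210.29978382757764, 'R': array([[-0.0221, -0.9996, -0.0167],
       [-0.9913,  0.0241, -0.1295],
       [ 0.1298,  0.0136, -0.9914]]), 't': array([-0.3003,  0.5263,  0.8774])}
head [(array([244.5, 186.8]), 0.8), (array([298.6, 283.7]), 0.51)]
nose [(array([235.8, 192.1]), 0.71)]
key_center [(array([331.8, 226.4]), 0.77)]
key_foot [(array([331.4, 230.1]), 0.58)]
wrist {'fx': 294.6236984747026, 'fy': 294.6236984747026, 'cx': 280.82457538712316, 'cy': 213.3060750862789, 'T_tool_cam': array([[-0.0001, -0.2776,  0.9607, -0.1656],
       [ 1.    , -0.0009, -0.0002, -0.001 ],
       [ 0.0009,  0.9607,  0.2776, -0.079 ],
       [ 0.    ,  0.    ,  0.    ,  1.    ]])}
head []
nose []
key_center []
key_foot []
0.75
```

View pics/scene0.png

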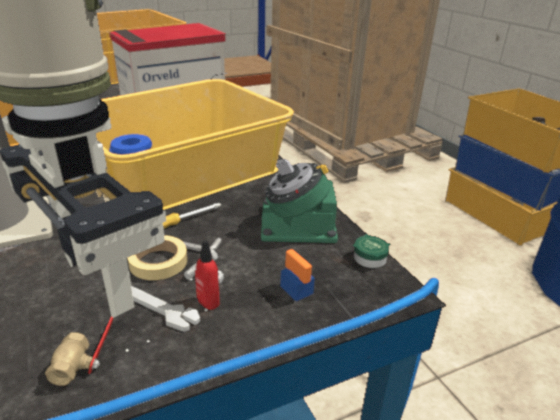

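View pics/top0.png

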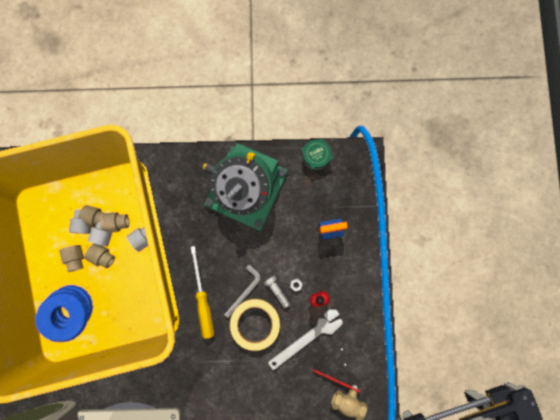

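View pics/wrist0.png

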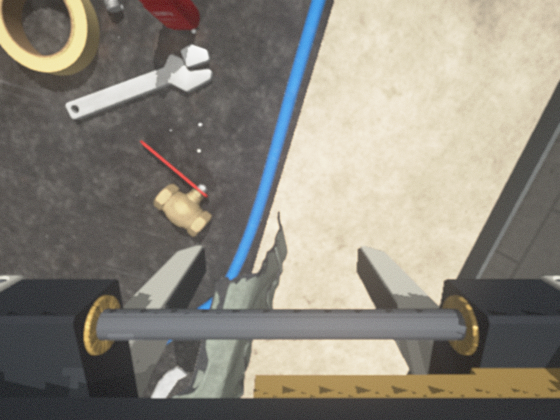

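Run:
```python
import cv2
a=cv2.imread('pics/scene0.png')[145:305,235:395]; b=cv2.imread('pics/top0.png')[135:245,190:360]
cv2.imwrite('pics/z1.png',cv2.resize(a,(600,600),interpolation=3))
cv2.imwrite('pics/z2.png',cv2.resize(b,(800,518),interpolation=3))
```

```text
(no output)
```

View pics/z1.png

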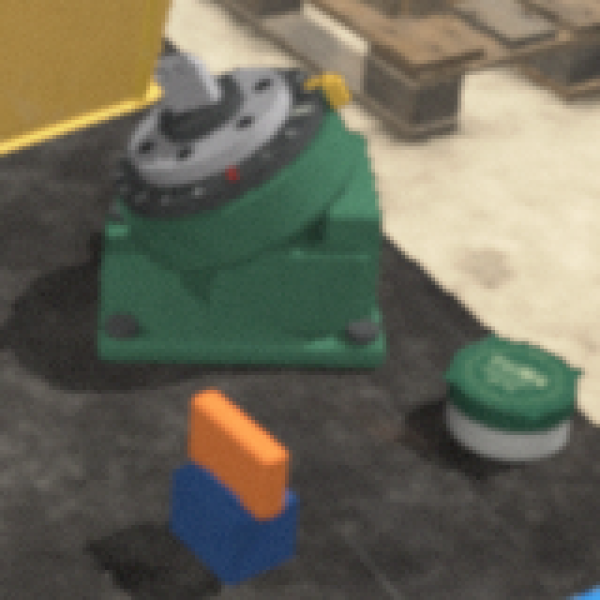

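View pics/z2.png

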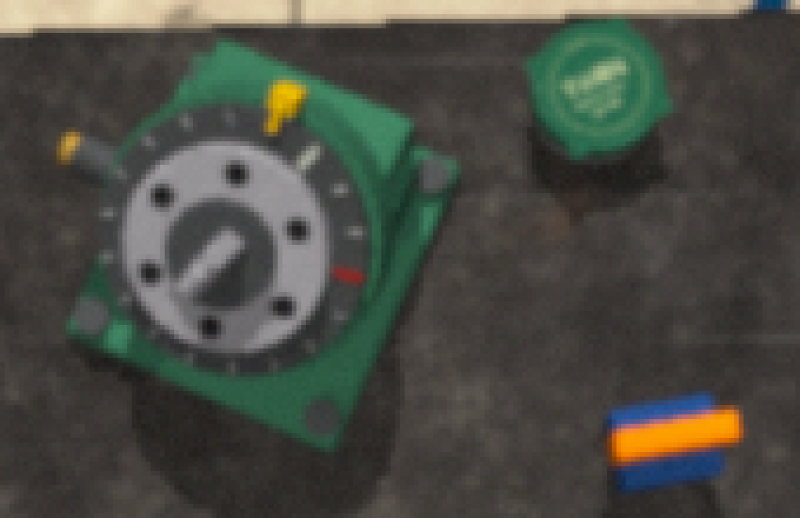

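```bash
cat >> h.py <<'E'
from scipy.spatial.transform import Rotation as Ro
def cam(c,s=None):
    k=robot.get_calibration(c); K=np.array([[k['fx'],0,k['cx']],[0,k['fy'],k['cy']],[0,0,1]])
    if c!='wrist': return K,np.array(k['R']),np.array(k['t'])
    s=s or robot.read_state(); T=np.eye(4);T[:3,:3]=Ro.from_rotvec(s['orientation']).as_matrix();T[:3,3]=s['tool_pos']
    W=np.linalg.inv(T@np.array(k['T_tool_cam'])); return K,W[:3,:3],W[:3,3]
def proj(cm,X):
    K,R,t=cm; p=(K@(R@np.atleast_2d(X).T+t[:,None])).T; return p[:,:2]/p[:,2:]
def ray(cm,px):
    K,R,t=cm; d=R.T@np.linalg.inv(K)@np.array([px[0],px[1],1]); return -R.T@t,d/np.linalg.norm(d)
def onz(cm,px,z):
    o,d=ray(cm,px); return o+d*(z-o[2])/d[2]
def tri(obs):
    A=np.zeros((3,3));b=np.zeros(3);L=[]
    for cm,px in obs:
        o,d=ray(cm,px);M=np.eye(3)-np.outer(d,d);A+=M;b+=M@o;L.append((o,d))
    X=np.linalg.solve(A,b); return X,[np.linalg.norm(np.cross(X-o,d)) for o,d in L]
E
python3 - <<'E'
from h import *
np.set_printoptions(precision=4,suppress=True)
S,T=cam('scene'),cam('top')
for n,a,b in [('head',(300.2,223.5),(244.5,186.8)),('nose',(291.8,173.3),(235.8,192.1)),('kc',(294.5,274.1),(331.8,226.4)),('kf',(296.8,285.8),(331.4,230.1))]:
    print(n,*tri([(S,a),(T,b)]))
print('key foot z0',onz(S,(296.8,285.8),0),onz(T,(331.4,230.1),0),'kc',onz(S,(294.5,274.1),.034),onz(T,(331.8,226.4),.034))
print(onz(S,(300.2,223.5),0),onz(T,(244.5,186.8),0))
# key wing axis from top img ends at z=.068: zoom scale 800/170
f=800/170
for p in [(612,448),(742,424)]: print(onz(T,(190+p[0]/f,135+p[1]/f),.068))
# foot bolts/corners of head z=.014
for p in [(72,326),(330,448),(460,165)]: print('corner',onz(T,(190+p[0]/f,135+p[1]/f),.014))
s=robot.read_state();print(Ro.from_rotvec(s['orientation']).as_matrix())
E
```

```text
head [ 0.5819 -0.2512 -0.0054] [np.float64(0.002763815159394534), np.float64(0.002763815159394275)]
nose [ 0.5536 -0.2456  0.115 ] [np.float64(0.007909794776915046), np.float64(0.007909794776915249)]
kc [ 0.4782 -0.4378  0.0319] [np.float64(0.0034057727238015964), np.float64(0.003405772723801617)]
kf [ 0.4765 -0.4414  0.0092] [np.float64(0.001379958119496973), np.float64(0.00137995811949705)]
key foot z0 [ 0.4832 -0.4323  0.    ] [ 0.476 -0.442  0.   ] kc [ 0.4736 -0.4392  0.034 ] [ 0.4811 -0.4389  0.034 ]
[ 0.5806 -0.2591  0.    ] [ 0.5783 -0.2506  0.    ]
[ 0.4708 -0.4102  0.068 ]
[ 0.48   -0.4673  0.068 ]
corner [ 0.5386 -0.1644  0.014 ]
corner [ 0.4783 -0.2846  0.014 ]
corner [ 0.6111 -0.3486  0.014 ]
[[-0.      0.2886 -0.9574]
 [-0.     -0.9574 -0.2886]
 [-1.      0.      0.    ]]
```

>>> play_rows([
  {"slide": [0.92,0.3,0],"roll": 0.93,"fingers": 1},
  {"slide": [0.92,0.3,0],"roll": 0.93,"fingers": 1},
  {"slide": [0.92,0.3,0],"roll": 0.93,"fingers": 1},
  {"slide": [0.92,0.3,0],"roll": 0.93,"fingers": 1},
  {"slide": [0.92,0.3,0],"roll": 0.93,"fingers": 1},
  {"slide": [0.92,0.4,0],"roll": 0.93,"fingers": 1},
  {"slide": [0.92,0.4,0],"roll": 0.93,"fingers": 1},
  {"slide": [0.92,0.45,0],"roll": 0.93,"fingers": 1},
  {"slide": [0.92,0.45,0],"roll": 0.93,"fingers": 1},
  {"slide": [0.92,0.45,0],"roll": 0.93,"fingers": 1},
  {"slide": [0.92,0.45,0],"roll": 0.93,"fingers": 1},
  {"slide": [0,0,0],"roll": 0,"fingers": 1},
  {"slide": [0,0,0],"roll": 0,"fingers": 1},
])

```text
t: 2.38
tool_pos: [0.4764, -0.4517, 0.2185]
orientation: [1.099, 1.276, -1.099]
force: [-0.1, -1.0, -0.9]
opening: 0.0931
```

Run:
```python
from h import *
np.set_printoptions(precision=4,suppress=True)
s=robot.read_state();print(s['tool_pos'],Ro.from_rotvec(s['orientation']).as_matrix()[:,1],s['q'])
im=shot('wrist','w1'); W=cam('wrist',s)
for t in ['key_center','key_foot','nose','head']:
    print(t,[(np.round(x['point'],1),round(x['p'],2),onz(W,x['point'],.034 if t=='key_center' else 0)) for x in robot.mark_of('wrist',t)[:2]])
```

```text
[ 0.4764 -0.4517  0.2185] [ 0.989   0.1482 -0.0005] [-0.8366  0.283   1.3149 -0.0005  1.544  -0.9854]
key_center [(array([285. , 186.1]), 0.69, array([ 0.4813, -0.4396,  0.034 ])), (array([188.7,  67.2]), 0.54, array([ 0.3586, -0.326 ,  0.034 ]))]
key_foot [(array([284.1, 180.7]), 0.87, array([ 0.4805, -0.4391,  0.    ])), (array([394.9,  41.3]), 0.52, array([ 0.5832, -0.2587,  0.    ]))]
nose []
head [(array([395.2,  39.1]), 0.96, array([ 0.583 , -0.2564,  0.    ]))]
```

View pics/w1.png

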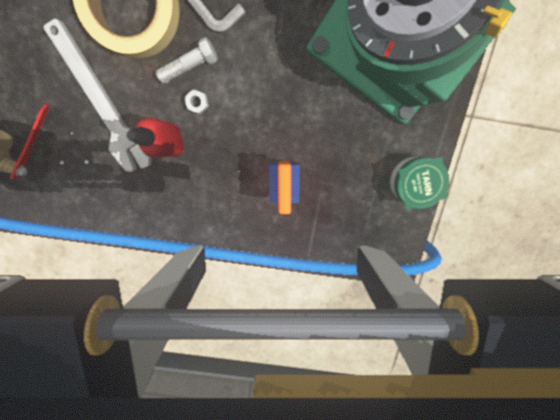

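Run:
```python
from h import *
np.set_printoptions(precision=4,suppress=True)
im=cv2.imread('pics/w1.png'); W=cam('wrist')
hsv=cv2.cvtColor(im,cv2.COLOR_BGR2HSV); 
m=((hsv[:,:,0]>5)&(hsv[:,:,0]<18)&(hsv[:,:,1]>150)&(hsv[:,:,2]>120)).astype(np.uint8); m[:,:240]=0;m[:,340:]=0;m[240:]=0;m[:140]=0
r=cv2.minAreaRect(np.argwhere(m)[:,::-1].astype(np.float32)); print(r)
b=cv2.boxPoints(r); P=np.array([onz(W,p,.068) for p in b]);print(P,P.mean(0))
```

```text
((284.0, 187.5), (51.0, 12.0), 90.0)
[[ 0.4683 -0.409   0.068 ]
 [ 0.4809 -0.4071  0.068 ]
 [ 0.4897 -0.4629  0.068 ]
 [ 0.4765 -0.4649  0.068 ]] [ 0.4788 -0.436   0.068 ]
```

>>> play_rows([
  {"slide": [0.15,0.09,-1],"roll": 0,"fingers": 1},
  {"slide": [0,0,-1],"roll": 0,"fingers": 1},
  {"slide": [0,0,-1],"roll": 0,"fingers": 1},
  {"slide": [0,0,-1],"roll": 0,"fingers": 0.2},
  {"slide": [0,0,-1],"roll": 0,"fingers": 0},
  {"slide": [0,0,-0.98],"roll": 0,"fingers": -0.4},
  {"slide": [0,0,0],"roll": 0,"fingers": -1},
  {"slide": [0,0,0],"roll": 0,"fingers": -1},
  {"slide": [0,0,0],"roll": 0,"fingers": -1},
  {"slide": [0,0,0],"roll": 0,"fingers": -1},
], squeeze=4)

```text
t: 3.88
tool_pos: [0.482, -0.4495, 0.0408]
orientation: [1.097, 1.274, -1.098]
force: [0.0, 0.7, -0.1]
opening: 0.0274
```

>>> play_rows([
  {"slide": [0,0,0],"roll": 0,"fingers": -1},
  {"slide": [0,0,0],"roll": 0,"fingers": -1},
  {"slide": [0,0,0],"roll": 0,"fingers": -1},
  {"slide": [0,0,0],"roll": 0,"fingers": -1},
], squeeze=4)

```text
t: 4.38
tool_pos: [0.4813, -0.449, 0.0396]
orientation: [1.097, 1.276, -1.098]
force: [-2.2, 0.9, 3.7]
opening: 0.0137
```

Gripped (13.7 mm). Lift and look.

>>> play_rows([
  {"slide": [0,0,0.3],"roll": 0,"fingers": -1},
  {"slide": [0,0,0.6],"roll": 0,"fingers": -1},
  {"slide": [0,0,1],"roll": 0,"fingers": -1},
  {"slide": [0,0,1],"roll": 0,"fingers": -1},
  {"slide": [0,0,1],"roll": 0,"fingers": -1},
  {"slide": [0,0,0],"roll": 0,"fingers": -1},
  {"slide": [0,0,0],"roll": 0,"fingers": -1},
], squeeze=4)

```text
t: 5.25
tool_pos: [0.4811, -0.4484, 0.1555]
orientation: [1.098, 1.277, -1.098]
force: [0.1, 0.2, -2.8]
opening: 0.014
```

Run:
```python
from h import *
np.set_printoptions(precision=4,suppress=True)
s=robot.read_state();print(s['tool_pos'],s['force'],s['opening'])
a=shot('scene','s2'); b=shot('wrist','w2')
cv2.imwrite('pics/z3.png',np.hstack([cv2.resize(a[130:330,200:400],(400,400),interpolation=3),cv2.resize(b[120:320,180:380],(400,400))])[:,:,::-1])
```

```text
[ 0.4811 -0.4484  0.1555] [ 0.1253  0.2452 -2.8108] 0.014033626611324368
```

View pics/z3.png

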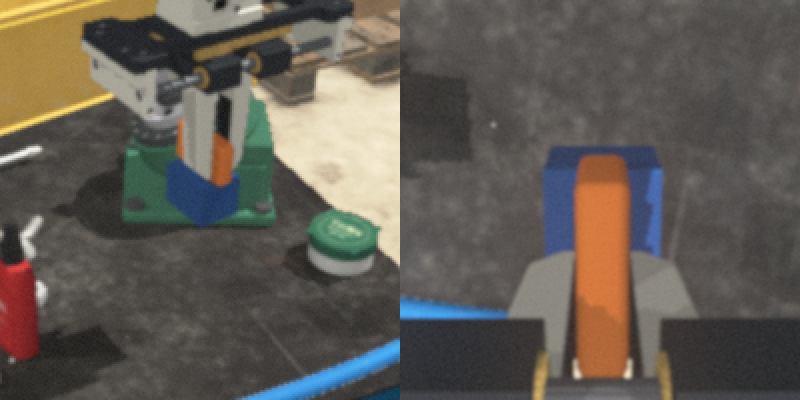

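```bash
cat >> h.py <<'E'
def boxpts(cx,sx,sy,z0,z1): return np.array([[x,y,z] for x in(-sx/2,sx/2) for y in(-sy/2,sy/2) for z in(z0,z1)])/1000.
WING=boxpts(0,56,14,34,68); BLOCK=boxpts(0,46,36,0,34)
def keymask(cm,Rk,foot):
    m=np.zeros((420,560),np.uint8)
    out=[]
    for B in (BLOCK,WING):
        p=proj(cm,(Rk@B.T).T+foot); q=m.copy(); cv2.fillConvexPoly(q,cv2.convexHull(p.astype(np.float32)).astype(np.int32),1); out.append(q)
    return out
def masks(im): # RGB
    h=cv2.cvtColor(im,cv2.COLOR_RGB2HSV)
    o=((h[:,:,0]>4)&(h[:,:,0]<17)&(h[:,:,1]>140)&(h[:,:,2]>80))
    b=((h[:,:,0]>105)&(h[:,:,0]<125)&(h[:,:,1]>120)&(h[:,:,2]>30))
    return b,o
E
python3 - <<'E'
from h import *
np.set_printoptions(precision=4,suppress=True)
s=robot.read_state(); RT=Ro.from_rotvec(s['orientation']).as_matrix(); y=RT[:,1]; G=s['tool_pos']+[0,0,.019]
kx=np.array([y[1],-y[0],0]) # dir P (-81)
print(kx)
for c,n in (('wrist','w2'),('scene','s2')):
    im=cv2.imread(f'pics/{n}.png')[:,:,::-1].copy(); cm=cam(c,s); o=[]
    for ph in (0,14,28):
        R0=np.c_[kx,y,[0,0,1]]; Rk=R0@Ro.from_euler('y',-ph,degrees=True).as_matrix()
        foot=G-Rk@np.array([.0125,0,.057]); v=im.copy()
        for B,col in ((BLOCK,(0,255,255)),(WING,(255,255,0))):
            p=proj(cm,(Rk@B.T).T+foot).astype(int)
            for i in range(8):
                for j in range(i):
                    if bin(i^j).count('1')==1: cv2.line(v,tuple(map(int,p[i])),tuple(map(int,p[j])),col,1)
        c0=(170,130) if c=='wrist' else (240,165)
        z=v[c0[1]:c0[1]+200,c0[0]:c0[0]+200] if c=='wrist' else v[c0[1]:c0[1]+100,c0[0]:c0[0]+100]
        o.append(cv2.resize(z,(266,266),interpolation=3))
    cv2.imwrite(f'pics/ov_{c}.png',np.hstack(o)[:,:,::-1])
a=cv2.imread('pics/ov_wrist.png');b=cv2.imread('pics/ov_scene.png');cv2.imwrite('pics/ov.png',np.vstack([a,b]))
E
```

```text
[ 0.1499 -0.9887  0.    ]
```

View pics/ov.png

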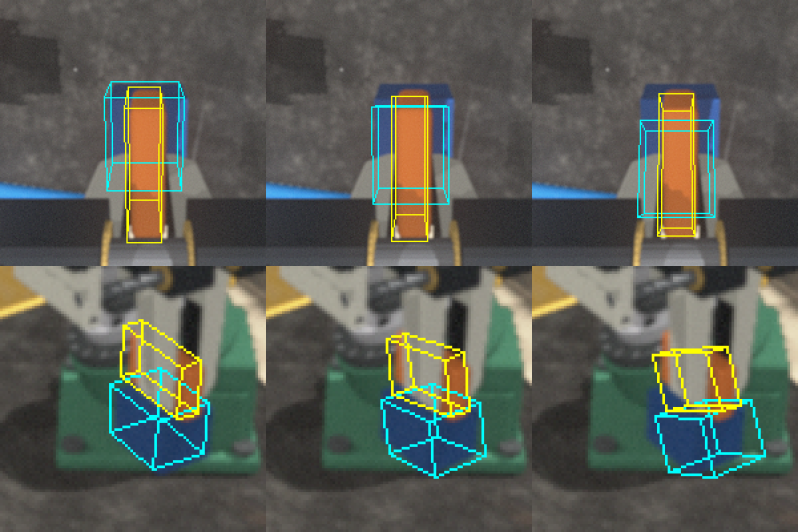

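>>> play_rows([
  {"slide": [0.2,0.2,1],"roll": 0.4,"fingers": -1},
  {"slide": [0.4,0.4,1],"roll": 0.8,"fingers": -1},
  {"slide": [0.8,0.9,1],"roll": 0.8,"fingers": -1},
  {"slide": [0.9,0.9,0.17],"roll": 0.8,"fingers": -1},
  {"slide": [0.9,0.9,0],"roll": 0.8,"fingers": -1},
  {"slide": [0.9,0.9,0],"roll": 0.54,"fingers": -1},
  {"slide": [0.37,0.4,0],"roll": 0,"fingers": -1},
  {"slide": [0,0,0],"roll": 0,"fingers": -1},
  {"slide": [0,0,0],"roll": 0,"fingers": -1},
], squeeze=8)

```text
t: 6.48
tool_pos: [0.6145, -0.3118, 0.2508]
orientation: [0.659, 1.469, -0.66]
force: [-0.2, -0.0, -2.4]
opening: 0.0138
```

Run:
```python
from h import *
import pickle
np.set_printoptions(precision=4,suppress=True)
s=robot.read_state();print(s['t'],s['tool_pos'],s['force'],s['opening'],Ro.from_rotvec(s['orientation']).as_matrix()[:,1])
pickle.dump(s,open('s3.pkl','wb'))
shot('wrist','w3'); W=cam('wrist',s)
for t in ['nose','head']:
    print(t,[(np.round(x['point'],1),round(x['p'],2)) for x in robot.mark_of('wrist',t)[:2]])
```

```text
6.475 [ 0.6145 -0.3118  0.2508] [-0.2061 -0.0294 -2.4342] 0.01383753411177788 [ 0.7474  0.6644 -0.0008]
nose [(array([282.4, 112.6]), 0.86)]
head [(array([289.2, 140.9]), 0.95)]
```

View pics/w3.png

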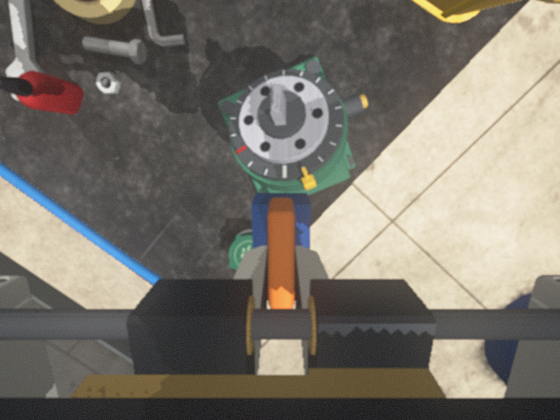

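Run:
```python
import cv2
a=cv2.imread('pics/w3.png')[50:210,200:380]
cv2.imwrite('pics/z4.png',cv2.resize(a,(675,600),interpolation=3))
```

```text
(no output)
```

View pics/z4.png

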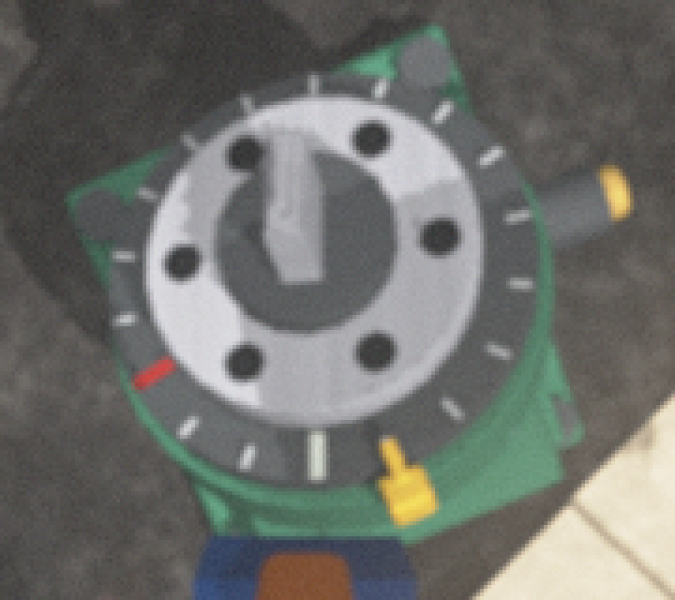

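```bash
cat > fit.py <<'E'
from h import *
import pickle
from scipy.optimize import least_squares
np.set_printoptions(precision=4,suppress=True)
s=pickle.load(open('s3.pkl','rb')); W=cam('wrist',s); T=cam('top'); S=cam('scene')
ft=800/170.
an=np.linspace(0,2*np.pi,181)
def circ(r,z): return np.c_[r*np.cos(an),r*np.sin(an),0*an+z]/1000
def frame(psi): return Ro.from_euler('z',psi).as_matrix()@Ro.from_euler('y',-28,degrees=True).as_matrix()
# cam, zoom f, off, r,z,[l,r,t,b] None skip
O=[(W,3.75,(200,50),24,0,(215,398,None,333)),(W,3.75,(200,50),45,-8.5,(145,483,95,426)),(W,3.75,(200,50),60,-19.5,(108,552,None,490)),
   (T,ft,(190,135),24,0,(164,275,197,None)),(T,ft,(190,135),45,-8.5,(121,330,140,None)),(T,ft,(190,135),60,-19.5,(None,378,104,None))]
L=[(W,3.75,(200,50),(317,456),0),(W,3.75,(200,50),(154,375),-60),(T,ft,(190,135),(310,158),0),(T,ft,(190,135),(348,275),-60)]
def res(p,use=('W','T'),full=False):
    X=p[:3]; R=frame(p[3]); out=[]
    for cm,f,o,r,z,bb in O:
        if ('W' if cm is W else 'T') not in use: continue
        q=proj(cm,(R@circ(r,z).T).T+X)
        v=(q[:,0].min(),q[:,0].max(),q[:,1].min(),q[:,1].max())
        for i,b in enumerate(bb):
            if b is not None: out.append(v[i]-(o[i//2]+b/f))
    for cm,f,o,px,a in L:
        if ('W' if cm is W else 'T') not in use: continue
        A=p[4]+np.radians(a); q=proj(cm,R@(np.array([p[5]*np.cos(A),p[5]*np.sin(A),-.0195]))+X)[0]
        out+=list(q-(np.array(o)+np.array(px)/f))
    return np.array(out)
if __name__=='__main__':
    p0=[.555,-.25,.115,np.radians(-26),np.radians(-20),.053]
    for use in (('W',),('T',),('W','T')):
        r=least_squares(res,p0,args=(use,),loss='soft_l1'); p=r.x
        print(use,p[:3],np.degrees(p[3:5]),p[5],'rms',np.sqrt((res(p,use)**2).mean()),res(p,use))
        A=frame(p[3])[:,2]; print(' axis',A,'tip',p[:3]+.03*A,'scene nose',proj(S,p[:3]),'wrist nose',proj(W,p[:3]))
E
python3 fit.py
```

```text
('W',) [ 0.5561 -0.2429  0.1239] [-21.8082 -25.0066] 0.0510382527023923 rms 0.6710419232163992 [-0.8626  0.2068 -0.6434  0.0937  0.9908  0.0345 -0.7721  0.0147 -1.0642
  0.5719 -0.4035  0.711   1.1741  0.0935]
 axis [-0.4359  0.1744  0.8829] tip [ 0.543  -0.2377  0.1504] scene nose [[288.4839 168.8152]] wrist nose [[280.9586 113.9337]]
('T',) [ 0.5455 -0.247   0.1483] [-33.2281 -12.4504] 0.04986242204217274 rms 0.3735376193120189 [-0.2742  0.0473  0.1268  0.3287  0.3624  0.361  -0.6118 -0.8605 -0.1262
  0.1786  0.2202  0.0068]
 axis [-0.3927  0.2573  0.8829] tip [ 0.5337 -0.2393  0.1748] scene nose [[284.9637 159.1452]] wrist nose [[268.5936 107.8122]]
('W', 'T') [ 0.5556 -0.2435  0.1189] [-20.7504 -26.5839] 0.05174039366812595 rms 1.2445468540303741 [-1.1419 -1.0308 -0.6058  0.2451 -0.5559  0.8887 -1.178   0.4492 -2.7431
 -0.1543 -0.539  -0.4129 -1.6812 -0.376  -0.7198 -1.1105 -2.4172 -2.1961
 -1.577   0.8252  0.5615 -0.1121 -0.2236 -1.74   -0.7835 -2.0513]
 axis [-0.439   0.1663  0.8829] tip [ 0.5425 -0.2385  0.1454] scene nose [[288.3258 171.2616]] wrist nose [[280.2012 114.3382]]
```

```bash
cat > fit2.py <<'E'
from fit import *
a=onz(W,(200+68/3.75,50+195/3.75),.014); b=onz(W,(200+440/3.75,50+28/3.75),.014); d=b-a
print('W corners',a,b,np.linalg.norm(d),'psi',np.degrees(np.arctan2(d[1],d[0]))-90)
def r3(q,use): return np.r_[res(np.r_[q[:4],np.radians(-20),q[4]],use), 0 if len(q)<8 else 0]
for use in (('W',),('T',),('W','T')):
    r=least_squares(r3,[.555,-.25,.115,np.radians(-26),.053],args=(use,),loss='soft_l1');p=r.x
    print(use,p[:3],np.degrees(p[3]),p[4],'rms',np.sqrt((r3(p,use)**2).mean()),'scene',proj(S,p[:3]),'wrist',proj(W,p[:3]),'top',proj(T,p[:3]))
E
python3 fit2.py
```

```text
W corners [ 0.4833 -0.282   0.014 ] [ 0.5429 -0.1603  0.014 ] 0.13551358213212567 psi -26.07226503061348
('W',) [ 0.5564 -0.2425  0.123 ] -26.50684833724642 0.05105456955855056 rms 0.7663011844250516 scene [[288.5086 169.1118]] wrist [[281.4765 113.8527]] top [[235.3869 186.3104]]
('T',) [ 0.5473 -0.2465  0.14  ] -26.399325716765865 0.05036159846353051 rms 0.3947198262591466 scene [[285.5652 162.8152]] wrist [[270.9066 109.4302]] top [[236.6077 189.25  ]]
('W', 'T') [ 0.5563 -0.2432  0.1164] -26.91083941404774 0.05164966228279016 rms 1.3230634851541831 scene [[288.4816 172.3097]] wrist [[280.9383 114.6139]] top [[236.0626 186.9783]]
```

```bash
cat > fit3.py <<'E'
from fit import *
import fit
# scene: flange top face and white/red
SO=[(S,3.75,(235,145),45,-8.5,(130,291,67,None))]
SL=[(S,3.75,(235,145),(233,173),-60)]
N=[(S,(291.8,173.3)),(T,(235.8,192.1)),(W,(282.4,112.6))]
def r4(q,w=(1,1,1)):
    X=q[:3];R=frame(q[3]);out=list(w[0]*r_(q,'W'))+list(w[1]*r_(q,'T'))
    for cm,f,o,r,z,bb in SO:
        k=proj(cm,(R@circ(r,z).T).T+X);v=(k[:,0].min(),k[:,0].max(),k[:,1].min(),k[:,1].max())
        out+=[w[2]*(v[i]-(o[i//2]+b/f)) for i,b in enumerate(bb) if b is not None]
    for cm,f,o,px,a in SL:
        A=np.radians(a-20);out+=list(w[2]*(proj(cm,R@np.array([q[4]*np.cos(A),q[4]*np.sin(A),-.0195])+X)[0]-(np.array(o)+np.array(px)/f)))
    for cm,px in N: out+=list(.5*(proj(cm,X)[0]-px))
    return np.array(out)
def r_(q,u): return res(np.r_[q[:4],np.radians(-20),q[4]],(u,))
for w in ((1,1,1),(1,0,1),(0,1,1),(1,0,0)):
    r=least_squares(r4,[.555,-.25,.115,np.radians(-26),.053],args=(w,),loss='soft_l1');p=r.x
    print(w,p[:3],np.degrees(p[3]),p[4],np.round(r4(p,w)[-12:],1))
E
python3 fit3.py
```

```text
(1, 1, 1) [ 0.5563 -0.2431  0.1157] -26.96520512145787 0.051731851770801245 [-2.   0.4 -1.4 -0.2 -0.1  0.1 -1.7 -0.4  0.1 -2.5 -0.7  1. ]
(1, 0, 1) [ 0.5566 -0.2429  0.1168] -26.851664435307395 0.05168483201568276 [-0.   0.4 -1.3 -0.7  0.  -0.5 -1.6 -0.6  0.  -2.7 -0.5  1. ]
(0, 1, 1) [ 0.5539 -0.2444  0.1161] -26.929152163107624 0.051248802294936745 [-1.  -0.5 -2.1  0.1 -0.9  0.4 -2.1 -0.2  0.5 -2.  -2.1  0.7]
(1, 0, 0) [ 0.5564 -0.2426  0.1209] -26.50857569462344 0.05133164066020775 [-0.   0.  -0.  -0.   0.  -0.  -1.7 -1.6 -0.1 -2.8 -0.5  0.7]
```

>>> play_rows([
  {"slide": [-0.6,0.64,0],"roll": -0.09,"fingers": -1},
  {"slide": [-0.8,0.8,-0.3],"roll": 0,"fingers": -1},
  {"slide": [-0.64,0.7,-0.8],"roll": 0,"fingers": -1},
  {"slide": [0,0,-0.7],"roll": 0,"fingers": -1},
  {"slide": [0,0,-0.23],"roll": 0,"fingers": -1},
  {"slide": [0,0,0],"roll": 0,"fingers": -1},
], squeeze=8)

```text
t: 7.38
tool_pos: [0.5543, -0.2473, 0.1901]
orientation: [0.668, 1.466, -0.668]
force: [0.3, -0.2, -2.3]
opening: 0.014
```

```bash
cat >> h.py <<'E'
def view(n,crop=(225,125,140,140),wc=(150,60,260,260)):
    s=robot.read_state(); np.set_printoptions(precision=4,suppress=True)
    print(s['t'],s['tool_pos'],'F',s['force'],'M',s['wrist_torque'],s['opening'])
    a=shot('scene',n+'s');b=shot('wrist',n+'w')
    x,y,w,h=crop;A=cv2.resize(a[y:y+h,x:x+w],(400,400),interpolation=3)
    x,y,w,h=wc;B=cv2.resize(b[y:y+h,x:x+w],(400,400),interpolation=3)
    cv2.imwrite(f'pics/{n}.png',np.hstack([A,B])[:,:,::-1]); return s
E
python3 -c "
from h import *
view('v4')"
```

```text
7.375 [ 0.5543 -0.2473  0.1901] F [ 0.3313 -0.1841 -2.254 ] M [-0.0329 -0.1389 -0.011 ] 0.01395855980276621
```

View pics/v4.png

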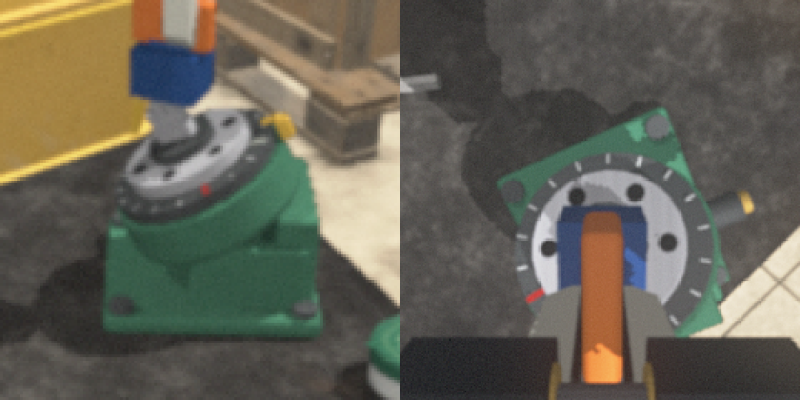

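>>> play_rows([
  {"slide": [-0.03,0,-0.1],"roll": 0,"fingers": -1},
  {"slide": [0,0,-0.1],"roll": 0,"fingers": -1},
  {"slide": [0,0,-0.07],"roll": 0,"fingers": -1},
  {"slide": [0,0,0],"roll": 0,"fingers": -1},
], squeeze=5)

```text
t: 7.98
tool_pos: [0.553, -0.2467, 0.182]
orientation: [0.667, 1.466, -0.668]
force: [-1.1, -0.8, -3.1]
opening: 0.0141
```

```bash
python3 -c "
from h import *
view('v5')"
```

```text
7.975 [ 0.553  -0.2467  0.182 ] F [-1.0683 -0.776  -3.1273] M [-0.3558  0.1035  0.0373] 0.014115606110761916
```

View pics/v5.png

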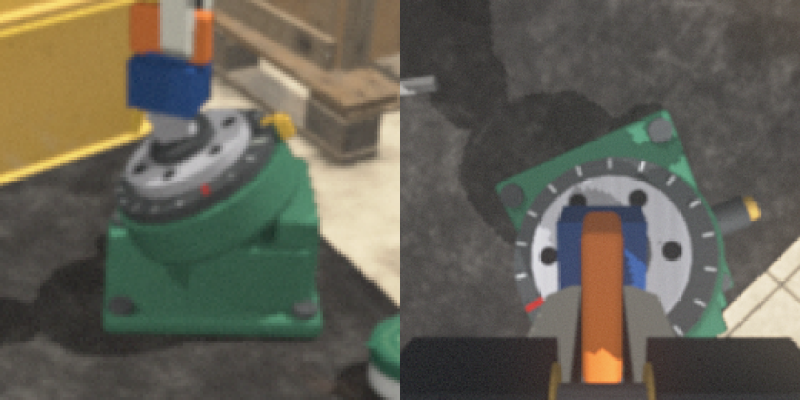

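>>> play_rows([
  {"slide": [-0.05,-0.04,0],"roll": 0,"fingers": -1},
  {"slide": [0,0,-0.1],"roll": 0,"fingers": -1},
  {"slide": [0,0,0],"roll": 0,"fingers": -1},
], squeeze=5)

```text
t: 8.45
tool_pos: [0.5517, -0.2476, 0.179]
orientation: [0.668, 1.466, -0.668]
force: [-0.0, -0.1, -2.0]
opening: 0.0137
```

```bash
python3 -c "
from h import *
view('v6')"
```

```text
8.45 [ 0.5517 -0.2476  0.179 ] F [-0.0222 -0.1094 -1.9519] M [-0.102  -0.1736 -0.0675] 0.013725750922647441
```

View pics/v6.png

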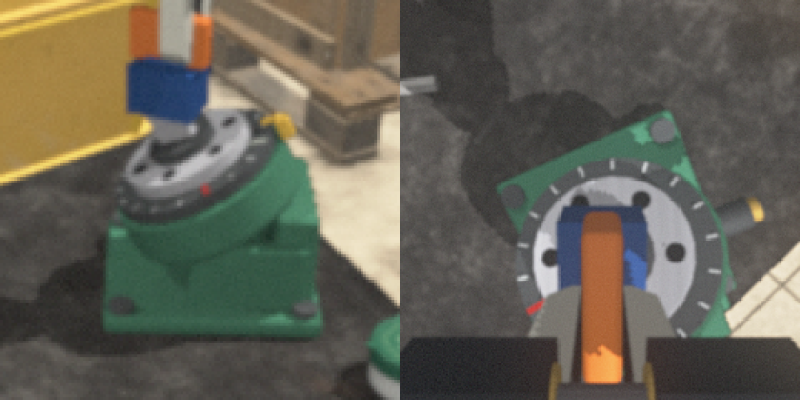

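>>> play_rows([
  {"slide": [-0.1,0.12,0],"roll": 0,"fingers": -1},
  {"slide": [-0.1,0.12,0],"roll": 0,"fingers": -1},
  {"slide": [-0.1,0.12,0],"roll": 0,"fingers": -1},
  {"slide": [-0.1,0.12,0],"roll": 0,"fingers": -1},
  {"slide": [0,0,0],"roll": 0,"fingers": -1},
], squeeze=4)

```text
t: 9.18
tool_pos: [0.5396, -0.233, 0.1794]
orientation: [0.668, 1.466, -0.667]
force: [-0.2, 0.7, -2.0]
opening: 0.014
```

```bash
python3 -c "
from h import *
view('v7')"
```

```text
9.175 [ 0.5396 -0.233   0.1794] F [-0.2051  0.7112 -1.9656] M [-0.039  -0.1332  0.027 ] 0.014030945760261107
```

View pics/v7.png

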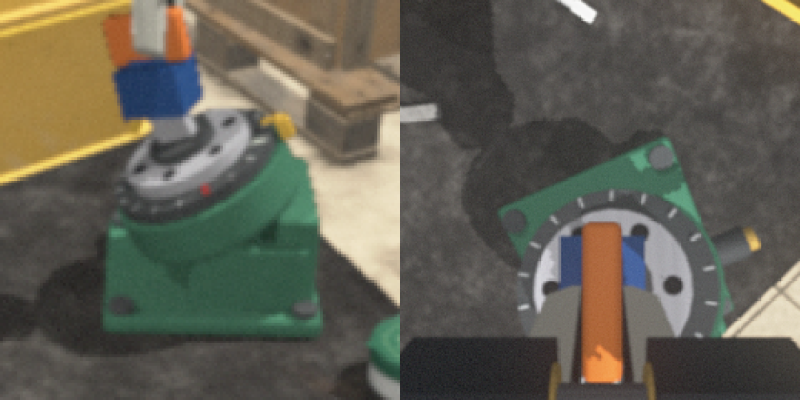

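>>> play_rows([
  {"slide": [-0.1,0.12,0],"roll": 0,"fingers": -1},
  {"slide": [-0.1,0.12,0],"roll": 0,"fingers": -1},
  {"slide": [-0.05,0.06,0],"roll": 0,"fingers": -1},
  {"slide": [0,0,0],"roll": 0,"fingers": -1},
], squeeze=4)

```text
t: 9.78
tool_pos: [0.5322, -0.2242, 0.1794]
orientation: [0.668, 1.466, -0.668]
force: [0.3, -0.6, -1.4]
opening: 0.0139
```

```bash
cat > ov.py <<'E'
from h import *
import sys
n=sys.argv[1]
s=view(n); RT=Ro.from_rotvec(s['orientation']).as_matrix(); y=RT[:,1]; G=s['tool_pos']+[0,0,.019]
kx=np.array([y[1],-y[0],0])/np.hypot(y[0],y[1])
rows=[]
for c,sf,cr in (('wrist','w',(170,110,200,200)),('scene','s',(235,110,90,90))):
    im=cv2.imread(f'pics/{n}{sf}.png')[:,:,::-1].copy(); cm=cam(c,s); o=[]
    for ph in map(float,sys.argv[2:5]):
        R0=np.c_[kx,y,[0,0,1]]; Rk=R0@Ro.from_euler('y',-ph,degrees=True).as_matrix()
        foot=G-Rk@np.array([.0127,0,.0586]); v=im.copy()
        x0,y0,w,h=cr; v=cv2.resize(v[y0:y0+h,x0:x0+w],(266,266),interpolation=3)
        for B,col in ((BLOCK,(0,255,255)),(WING,(255,255,0))):
            p=((proj(cm,(Rk@B.T).T+foot)-[x0,y0])*266/w).astype(int)
            for i in range(8):
                for j in range(i):
                    if bin(i^j).count('1')==1: cv2.line(v,tuple(map(int,p[i])),tuple(map(int,p[j])),col,1)
        o.append(v)
    rows.append(np.hstack(o))
cv2.imwrite(f'pics/{n}ov.png',np.vstack(rows)[:,:,::-1])
E
python3 ov.py v8 20 26 32
```

```text
9.775 [ 0.5322 -0.2242  0.1794] F [ 0.3355 -0.5589 -1.4415] M [-0.0041 -0.1582 -0.008 ] 0.013926763834484863
```

View pics/v8ov.png

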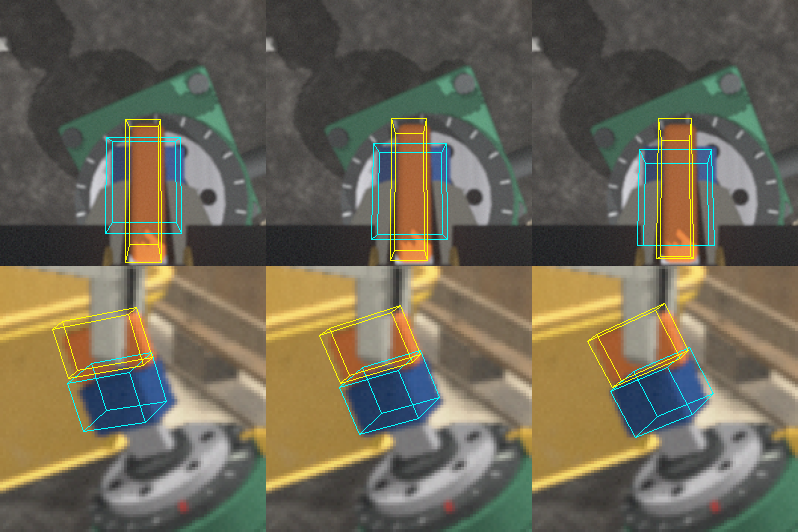

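View pics/v8.png

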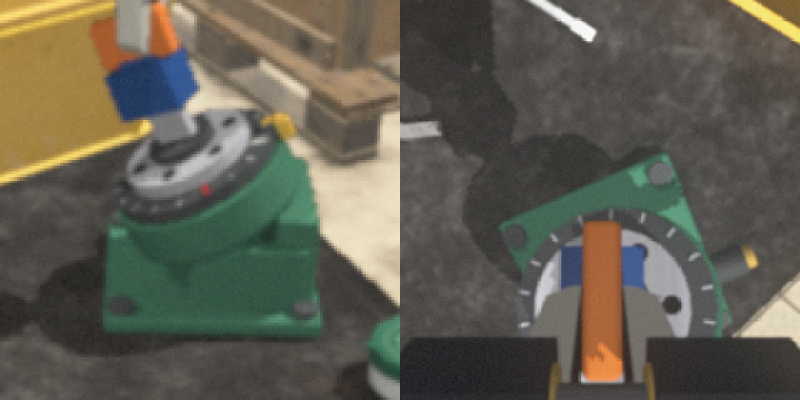

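>>> play_rows([
  {"slide": [0.03,-0.015,-0.06],"roll": 0,"fingers": -1},
  {"slide": [0.03,-0.015,-0.06],"roll": 0,"fingers": -1},
  {"slide": [0.03,-0.015,-0.06],"roll": 0,"fingers": -1},
  {"slide": [0,0,0],"roll": 0,"fingers": -1},
], squeeze=4)

```text
t: 10.38
tool_pos: [0.5349, -0.226, 0.1736]
orientation: [0.667, 1.466, -0.668]
force: [-0.5, -2.9, -1.5]
opening: 0.0142
```

```bash
python3 ov.py v9 22 26 30
```

```text
10.375 [ 0.5349 -0.226   0.1736] F [-0.4561 -2.8673 -1.497 ] M [-0.4848 -0.0055 -0.0124] 0.014221517322794518
```

View pics/v9ov.png

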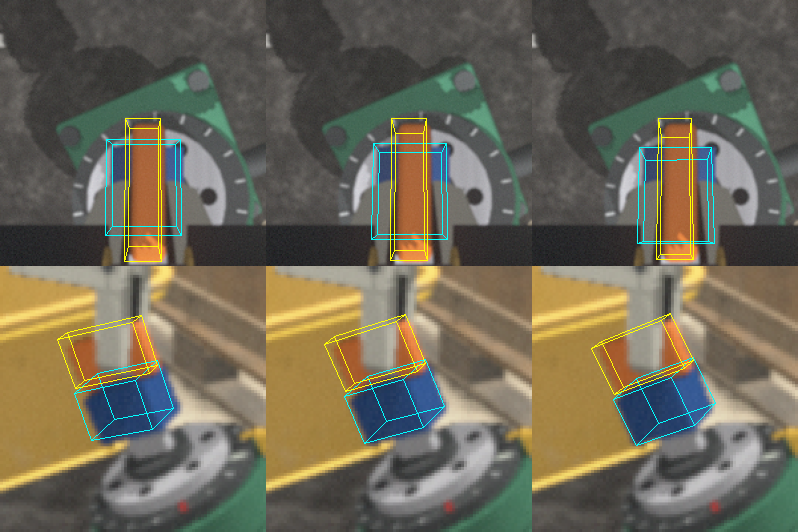

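>>> play_rows([
  {"slide": [-0.02,-0.05,-0.03],"roll": 0,"fingers": -1},
  {"slide": [0,-0.04,-0.05],"roll": 0,"fingers": -1},
  {"slide": [0.01,-0.03,-0.05],"roll": 0,"fingers": -1},
  {"slide": [0,0,0],"roll": 0,"fingers": -1},
], squeeze=4)

```text
t: 10.98
tool_pos: [0.5349, -0.229, 0.1698]
orientation: [0.668, 1.466, -0.667]
force: [0.6, 1.6, -2.3]
opening: 0.0142
```

```bash
python3 ov.py v10 22 26 30
```

```text
10.975 [ 0.5349 -0.229   0.1698] F [ 0.5528  1.6005 -2.3466] M [ 0.3182 -0.3982  0.1006] 0.014212063029362901
```

View pics/v10.png

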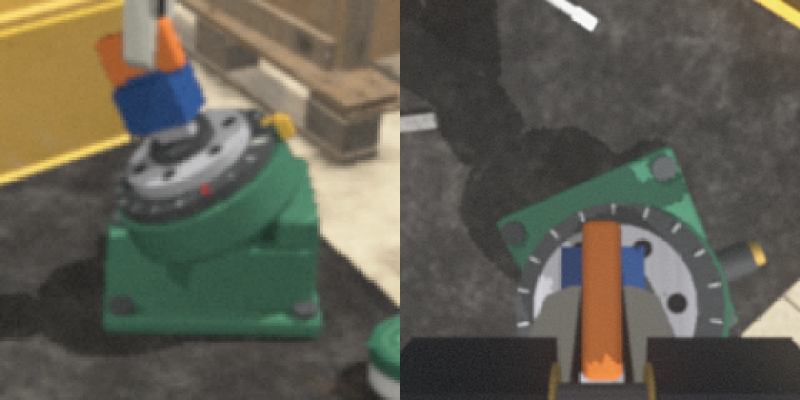

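>>> play_rows([
  {"slide": [0.03,-0.01,-0.05],"roll": 0,"fingers": -1},
  {"slide": [0.02,-0.02,-0.05],"roll": 0,"fingers": -1},
  {"slide": [0.02,-0.02,-0.05],"roll": 0,"fingers": -1},
  {"slide": [0,0,0],"roll": 0,"fingers": -1},
], squeeze=4)

```text
t: 11.58
tool_pos: [0.5369, -0.2309, 0.1656]
orientation: [0.668, 1.466, -0.668]
force: [-0.3, 2.1, -0.1]
opening: 0.0144
```

```bash
python3 ov.py v11 22 26 30
```

```text
11.575 [ 0.5369 -0.2309  0.1656] F [-0.3456  2.1226 -0.1353] M [ 0.364  -0.3047  0.056 ] 0.014413885376854332
```

View pics/v11.png

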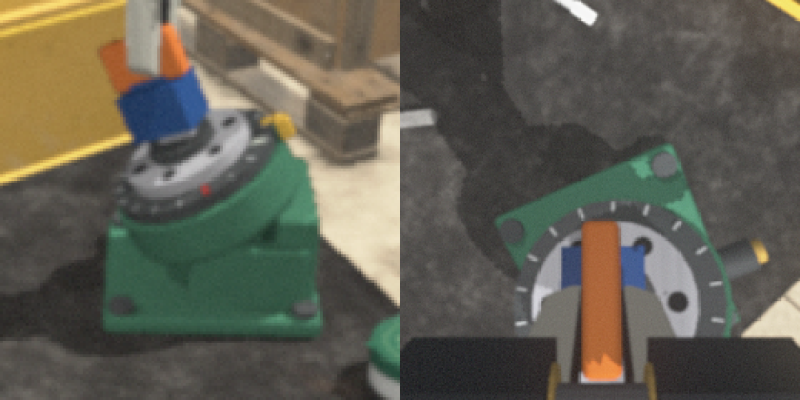

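>>> play_rows([
  {"slide": [0,0,0],"roll": 0,"fingers": -0.6},
  {"slide": [0,0,0],"roll": 0,"fingers": -0.4},
  {"slide": [0,0,0],"roll": 0,"fingers": -0.3},
  {"slide": [0,0,0],"roll": 0,"fingers": -0.3},
  {"slide": [0,0,0],"roll": 0,"fingers": -0.3},
])

```text
t: 12.3
tool_pos: [0.5368, -0.2308, 0.1655]
orientation: [0.668, 1.466, -0.668]
force: [-0.3, -0.2, -0.8]
opening: 0.0321
```

```bash
python3 ov.py v12 22 26 30
```

```text
12.3 [ 0.5368 -0.2308  0.1655] F [-0.3261 -0.1548 -0.761 ] M [ 0.0051 -0.1264  0.0173] 0.032097064479255914
```

View pics/v12.png

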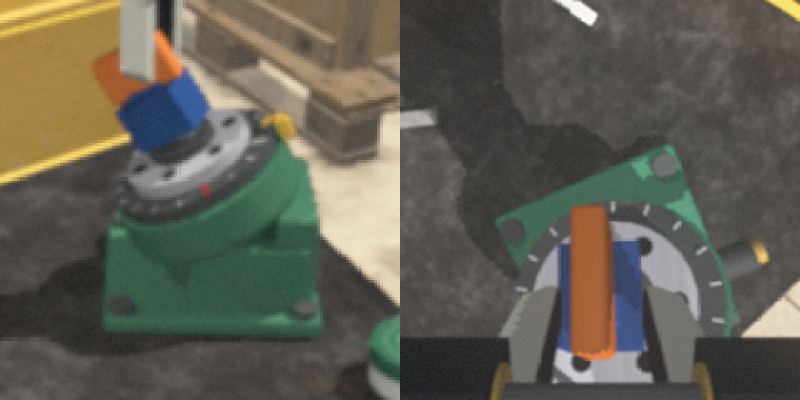

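>>> play_rows([
  {"slide": [0,0,0],"roll": 0,"fingers": 0.3},
  {"slide": [0,0,0],"roll": 0,"fingers": 0.3},
  {"slide": [0.3,-0.3,1],"roll": 0,"fingers": 0},
  {"slide": [0.8,-0.8,1],"roll": 0,"fingers": -1},
  {"slide": [0.8,-0.8,0.5],"roll": 0,"fingers": -1},
  {"slide": [0.3,-0.3,0],"roll": 0,"fingers": -1},
  {"slide": [0,0,0],"roll": 0,"fingers": -1},
])

```text
t: 13.28
tool_pos: [0.603, -0.2973, 0.2401]
orientation: [0.668, 1.466, -0.668]
force: [0.3, 0.1, 0.4]
opening: 0.0112
```

```bash
cat > ov2.py <<'E'
from h import *
import sys
n=sys.argv[1]; th=float(sys.argv[2]); ds=list(map(float,sys.argv[3:6])); wc=tuple(map(int,sys.argv[6:10])) if len(sys.argv)>6 else (190,50,180,180)
s=view(n)
N=np.array([.556,-.243,.118]); R=Ro.from_euler('z',-26.7,degrees=True).as_matrix()@Ro.from_euler('y',-28,degrees=True).as_matrix()@Ro.from_euler('z',th,degrees=True).as_matrix()
rows=[]
for c,sf,cr in (('wrist','w',wc),('scene','s',(235,110,110,110))):
    im=cv2.imread(f'pics/{n}{sf}.png')[:,:,::-1].copy(); cm=cam(c,s); o=[]
    for d in ds:
        foot=N+R[:,2]*d/1000; x0,y0,w,h=cr; v=cv2.resize(im[y0:y0+h,x0:x0+w],(266,266),interpolation=3)
        for B,col in ((BLOCK,(0,255,255)),(WING,(255,255,0))):
            p=((proj(cm,(R@B.T).T+foot)-[x0,y0])*266/w).astype(int)
            for i in range(8):
                for j in range(i):
                    if bin(i^j).count('1')==1: cv2.line(v,tuple(map(int,p[i])),tuple(map(int,p[j])),col,1)
        o.append(v)
    rows.append(np.hstack(o))
cv2.imwrite(f'pics/{n}ov.png',np.vstack(rows)[:,:,::-1])
E
python3 ov2.py v13 -20 0 5 10
```

```text
13.275 [ 0.603  -0.2973  0.2401] F [0.278  0.0879 0.4435] M [-0.0009 -0.1571 -0.0237] 0.01122940110230832
```

View pics/v13ov.png

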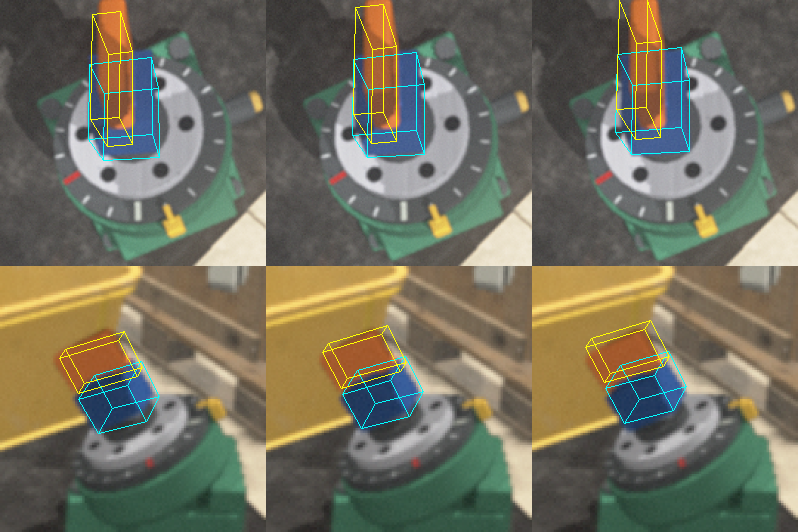

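View pics/v13.png

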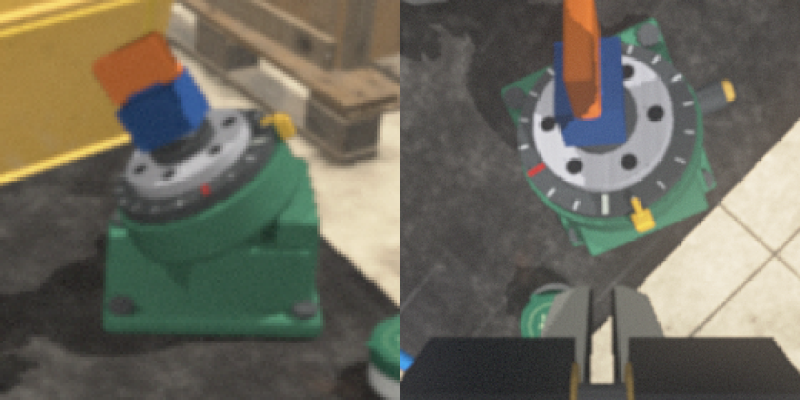

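>>> play_rows([
  {"slide": [-0.6,0.5,0],"roll": 0,"fingers": -1},
  {"slide": [-0.9,0.75,0],"roll": 0,"fingers": -1},
  {"slide": [-0.65,0.55,-0.5],"roll": 0,"fingers": -1},
  {"slide": [0,0,-0.43],"roll": 0,"fingers": -1},
  {"slide": [0.02,-0.01,-0.1],"roll": 0,"fingers": -1},
  {"slide": [0,0,0],"roll": 0,"fingers": -1},
], squeeze=10)

```text
t: 14.12
tool_pos: [0.5392, -0.2435, 0.2094]
orientation: [0.668, 1.466, -0.668]
force: [0.6, 0.3, 0.4]
opening: 0.0003
```

```bash
python3 -c "
from h import *
view('v14',wc=(150,60,260,300))"
```

```text
14.125 [ 0.5392 -0.2435  0.2094] F [0.5528 0.2504 0.3838] M [-0.0236 -0.1759  0.0022] 0.00034635366309878084
```

View pics/v14.png

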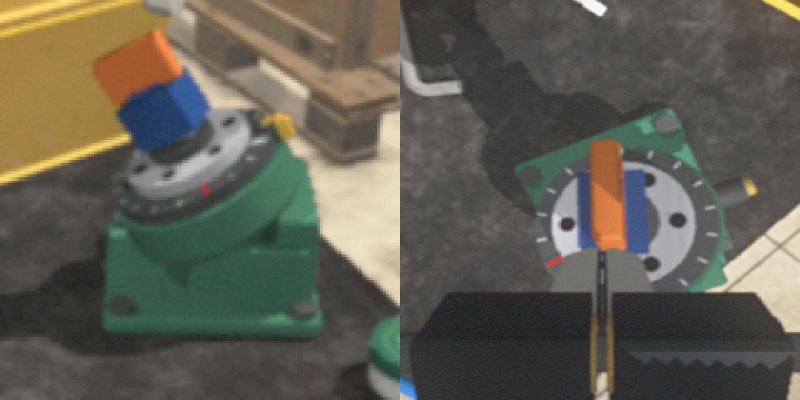

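```bash
cat > fitkey.py <<'E'
from h import *
import sys
from scipy.optimize import minimize
def fitkey(n,s,x0=None,cams=('scene','wrist')):
    data=[]
    for c in cams:
        im=cv2.imread(f'pics/{n}{c[0]}.png')[:,:,::-1].copy(); b,o=masks(im); cm=cam(c,s)
        N=proj(cm,[[.545,-.238,.16]])[0]; yy,xx=np.mgrid[:420,:560]; near=np.hypot(xx-N[0],yy-N[1])<(45 if c=='scene' else 100)
        data.append((cm,(b|o)&near,o&near))
    def cost(q,info=False):
        R=Ro.from_euler('z',-26.7,degrees=True).as_matrix()@Ro.from_euler('y',-28,degrees=True).as_matrix()@Ro.from_euler('zyx',q[3:6],degrees=True).as_matrix()
        N=np.array([.556,-.243,.118])+np.array(q[:3])/1000; t=0; I=[]
        for cm,a,o in data:
            mb,mw=keymask(cm,R,N); u=(mb|mw)>0
            i1=(u&a).sum()/max(1,(u|a).sum()); i2=((mw>0)&o).sum()/max(1,o.sum()); I.append((i1,i2)); t-= i1+.3*i2
        return (t,I,R,N) if info else t+1e-4*np.sum(np.array(q[3:])**2)*.2
    best=None
    for d in (0,5,10,15):
        a=Ro.from_euler('z',-26.7,degrees=True).as_matrix()@[-.469,0,.883]*d
        th=x0 if x0 is not None else -20
        r=minimize(cost,[*a,th,0,0],method='Powell',options=dict(maxiter=20,xtol=.05,ftol=1e-4))
        if best is None or r.fun<best.fun: best=r
    t,I,R,N=cost(best.x,True)
    a=R[:,2]; A=Ro.from_euler('z',-26.7,degrees=True).as_matrix()@np.array([-.469,0,.883])
    print('q',np.round(best.x,1),'IoU',np.round(I,2),'foot',np.round(N,4),'axial mm',np.round((N-[.556,-.243,.118])@A*1000,1),'tilt from axis',np.degrees(np.arccos(a@A)),'kz',a,'kx',R[:,0])
    print('wing top ends',N+R@[.028,0,.068],N+R@[-.028,0,.068])
    return R,N
if __name__=='__main__':
    s=robot.read_state(); fitkey(sys.argv[1],s,float(sys.argv[2]) if len(sys.argv)>2 else None)
E
python3 fitkey.py v14; python3 -c "
from h import *
s=robot.read_state();print(proj(cam('scene'),[s['tool_pos'],[.5398,-.2456,.199]]))"
```

```text
q [ -5.1   4.8   0.1 -18.7   0.8  -3.8] IoU [[0.84 0.98]
 [0.67 1.  ]] foot [ 0.5509 -0.2382  0.1181] axial mm 3.3 tilt from axis 3.9906513500318117 kz [-0.37797144  0.26361105  0.88749468] kx [ 0.59955739 -0.66074608  0.45160332]
wing top ends [ 0.54195136 -0.23873369  0.19113885] [ 0.50837615 -0.20173191  0.16584906]
[[282.35577827 128.48855887]
 [282.79750302 134.43599409]]
```

>>> play_rows([
  {"slide": [0.05,-0.03,-0.15],"roll": 0,"fingers": -1},
  {"slide": [0.05,-0.03,-0.15],"roll": 0,"fingers": -1},
  {"slide": [0.03,-0.02,-0.1],"roll": 0,"fingers": -1},
  {"slide": [0.03,-0.02,-0.1],"roll": 0,"fingers": -1},
  {"slide": [0,0,0],"roll": 0,"fingers": -1},
], squeeze=20)

```text
t: 14.85
tool_pos: [0.5436, -0.246, 0.1942]
orientation: [0.668, 1.466, -0.668]
force: [0.0, 0.5, 0.1]
opening: 0.0004
```

```bash
python3 -c "
from h import *
view('v15',wc=(150,60,260,300))"
```

```text
14.85 [ 0.5436 -0.246   0.1942] F [0.0411 0.4502 0.1156] M [-0.0053 -0.1009  0.0226] 0.0004311176557434944
```

View pics/v15.png

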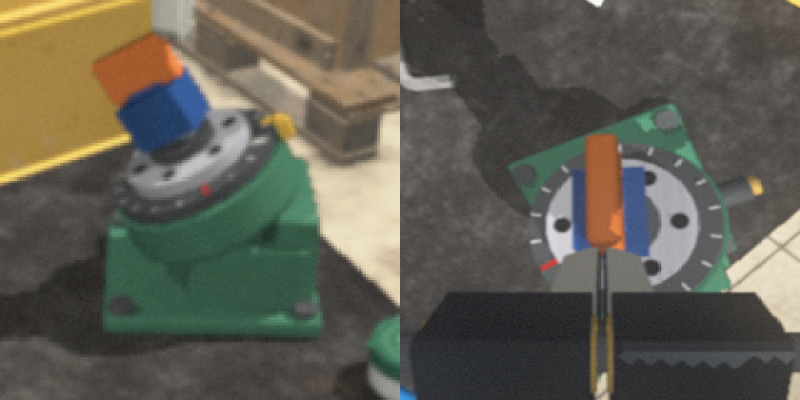

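```bash
python3 -c "
from h import *
s=robot.read_state();cm=cam('scene')
im=cv2.imread('pics/v15s.png')
p=proj(cm,s['tool_pos'])[0];print(p)
v=im[60:210,220:370];v=cv2.resize(v,(600,600),interpolation=3)
cv2.circle(v,tuple(int(a) for a in (p-[220,60])*4),4,(0,0,255),1)
cv2.imwrite('pics/v15z.png',v)"
```

```text
[284.72756679 136.42022651]
```

View pics/v15z.png

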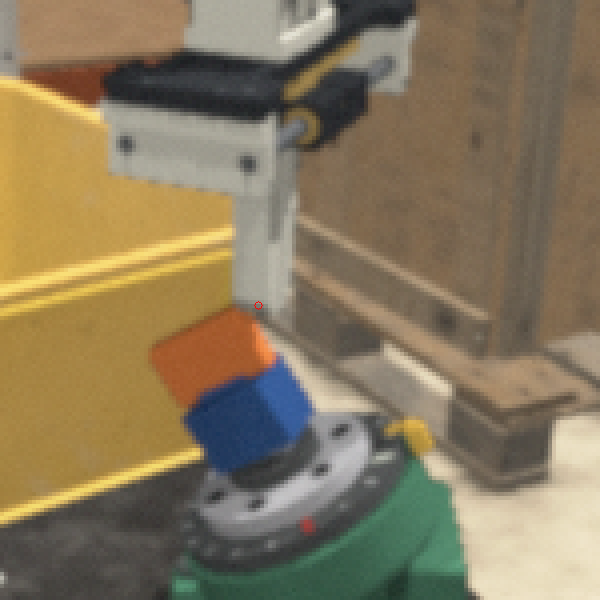

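>>> play_rows([
  {"slide": [-0.1,0.13,0.05],"roll": 0,"fingers": -1},
  {"slide": [0.02,-0.01,-0.1],"roll": 0,"fingers": -1},
  {"slide": [0.02,-0.01,-0.1],"roll": 0,"fingers": -1},
  {"slide": [0.02,-0.01,-0.06],"roll": 0,"fingers": -1},
  {"slide": [0,0,0],"roll": 0,"fingers": -1},
], squeeze=20)

```text
t: 15.58
tool_pos: [0.5442, -0.2452, 0.1921]
orientation: [0.666, 1.459, -0.669]
force: [-1.4, -3.6, 14.6]
opening: 0.0004
```

>>> play_rows([
  {"slide": [0.02,-0.01,-0.06],"roll": 0,"fingers": -1},
  {"slide": [0.02,-0.01,-0.06],"roll": 0,"fingers": -1},
  {"slide": [0,0,0],"roll": 0,"fingers": -1},
])

```text
t: 15.95
tool_pos: [0.5464, -0.2472, 0.1911]
orientation: [0.665, 1.454, -0.67]
force: [-3.0, -6.3, 23.8]
opening: 0.0005
```

```bash
python3 -c "
from h import *
s=view('v16')
im=cv2.imread('pics/v16s.png')
v=cv2.resize(im[60:210,220:370],(500,500),interpolation=3)
cv2.imwrite('pics/v16z.png',v)"
```

```text
15.95 [ 0.5464 -0.2472  0.1911] F [-3.0258 -6.3174 23.7688] M [-0.9896  0.5474  0.0714] 0.0005145587806332546
```

View pics/v16z.png

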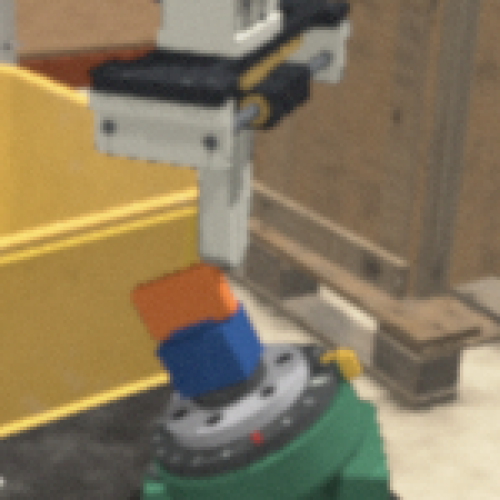

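>>> play_rows([
  {"slide": [0.02,-0.02,0.4],"roll": 0,"fingers": -1},
  {"slide": [0.6,-0.6,1],"roll": 0,"fingers": -1},
  {"slide": [0.8,-0.8,0.4],"roll": 0,"fingers": -1},
  {"slide": [0.5,-0.4,0],"roll": 0,"fingers": -1},
  {"slide": [0,0,0],"roll": 0,"fingers": -1},
])

```text
t: 16.68
tool_pos: [0.6015, -0.2986, 0.2378]
orientation: [0.668, 1.467, -0.668]
force: [0.4, 0.0, -0.6]
opening: 0.0005
```

```bash
python3 ov2.py v17 -20 0 3 6; python3 fitkey.py v17
```

```text
16.675 [ 0.6015 -0.2986  0.2378] F [ 0.3958  0.0391 -0.6189] M [-0.0052 -0.0967 -0.0574] 0.0004713740939848845
q [ -4.1   1.5  -4.6 -15.3   2.6  -0.2] IoU [[0.84 1.  ]
 [0.77 1.  ]] foot [ 0.5519 -0.2415  0.1134] axial mm -2.0 tilt from axis 2.7589436455267435 kz [-0.38239152  0.19566801  0.90304527] kx [ 0.65870908 -0.62764674  0.414924  ]
wing top ends [ 0.54430945 -0.24574135  0.18644603] [ 0.50742174 -0.21059314  0.16321029]
```

View pics/v17ov.png

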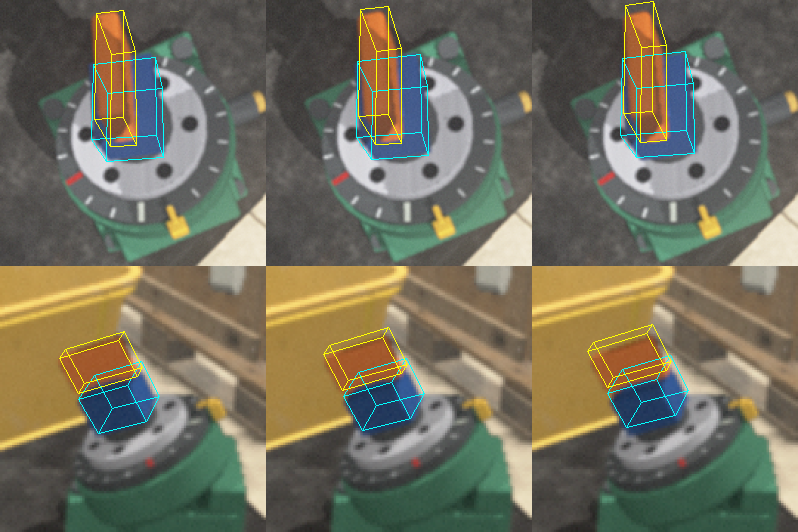

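View pics/v17.png

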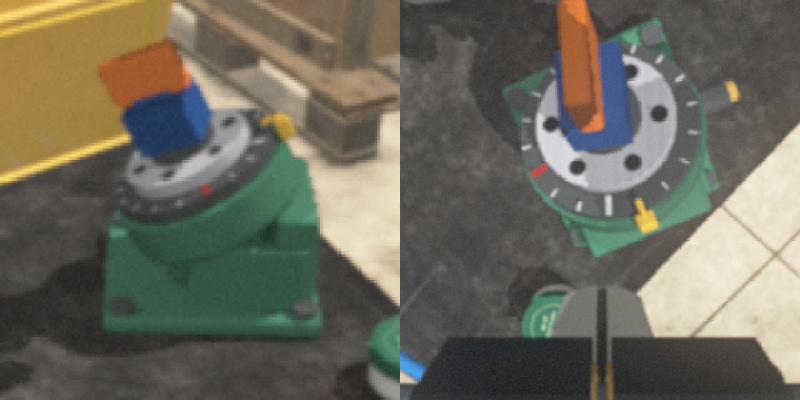

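```bash
cat > path.py <<'E'
from h import *
np.set_printoptions(precision=4,suppress=True)
N=np.array([.556,-.243,.118]); F=Ro.from_euler('z',-26.7,degrees=True).as_matrix()@Ro.from_euler('y',-28,degrees=True).as_matrix()
def T(th,s=14.5,r=30,h=50):
    R=F@Ro.from_euler('z',th,degrees=True).as_matrix(); x=R[:,0]
    return N+R@np.array([r,-s,h])/1000, np.degrees(np.arctan2(x[1],x[0]))
s=robot.read_state(); y=Ro.from_rotvec(s['orientation']).as_matrix()[:,1]
print('now',s['tool_pos'],np.degrees(np.arctan2(y[1],y[0])),s['q'])
if __name__=='__main__':
    print('pre',T(-20,28))
    p=None
    for th in range(-20,66,5):
        a,b=T(th); print(th,a,round(b,1), '' if p is None else (np.round((a-p[0])/.03,2),round((b-p[1])/8,2))); p=(a,b)
E
python3 path.py
```

```text
now [ 0.6008 -0.2978  0.2378] 41.02263059838142 [-0.5367  0.3169  1.2394  0.0002  1.5872 -1.2526]
pre (array([ 0.5333, -0.2725,  0.1709]), np.float64(-49.10252364688525))
-20 [ 0.5426 -0.263   0.1731] -49.1 
-15 [ 0.5451 -0.2619  0.174 ] -43.6 (array([0.08, 0.04, 0.03]), np.float64(0.69))
-10 [ 0.5476 -0.2606  0.1748] -38.0 (array([0.08, 0.04, 0.03]), np.float64(0.7))
-5 [ 0.5499 -0.259   0.1756] -32.4 (array([0.08, 0.05, 0.02]), np.float64(0.7))
0 [ 0.5522 -0.2573  0.1762] -26.7 (array([0.07, 0.06, 0.02]), np.float64(0.71))
5 [ 0.5543 -0.2554  0.1768] -21.0 (array([0.07, 0.06, 0.02]), np.float64(0.71))
10 [ 0.5562 -0.2533  0.1772] -15.4 (array([0.07, 0.07, 0.01]), np.float64(0.7))
15 [ 0.558  -0.251   0.1775] -9.8 (array([0.06, 0.08, 0.01]), np.float64(0.7))
20 [ 0.5597 -0.2486  0.1777] -4.3 (array([0.05, 0.08, 0.01]), np.float64(0.69))
25 [ 0.5611 -0.2461  0.1778] 1.1 (array([0.05, 0.08, 0.  ]), np.float64(0.68))
30 [ 0.5623 -0.2435  0.1777] 6.5 (array([ 0.04,  0.09, -0.  ]), np.float64(0.67))
35 [ 0.5634 -0.2407  0.1776] 11.7 (array([ 0.03,  0.09, -0.01]), np.float64(0.65))
40 [ 0.5642 -0.238   0.1773] 16.8 (array([ 0.03,  0.09, -0.01]), np.float64(0.64))
45 [ 0.5648 -0.2351  0.1769] 21.9 (array([ 0.02,  0.09, -0.01]), np.float64(0.63))
50 [ 0.5651 -0.2323  0.1764] 26.8 (array([ 0.01,  0.09, -0.02]), np.float64(0.61))
55 [ 0.5653 -0.2295  0.1758] 31.6 (array([ 0.  ,  0.09, -0.02]), np.float64(0.6))
60 [ 0.5652 -0.2267  0.1751] 36.3 (array([-0.  ,  0.09, -0.02]), np.float64(0.59))
65 [ 0.5649 -0.2239  0.1743] 40.9 (array([-0.01,  0.09, -0.03]), np.float64(0.58))
```

>>> play_rows([
  {"slide": [-0.25,0.09,0],"roll": -1,"fingers": -1},
  {"slide": [-0.25,0.09,0],"roll": -1,"fingers": -1},
  {"slide": [-0.25,0.09,0],"roll": -1,"fingers": -1},
  {"slide": [-0.25,0.09,0],"roll": -1,"fingers": -1},
  {"slide": [-0.25,0.09,0],"roll": -1,"fingers": -1},
  {"slide": [-0.25,0.09,0],"roll": -1,"fingers": -1},
  {"slide": [-0.25,0.1,0],"roll": -1,"fingers": -1},
  {"slide": [-0.25,0.1,0],"roll": -1,"fingers": -1},
  {"slide": [-0.25,0.1,-0.1],"roll": -1,"fingers": -1},
  {"slide": [0,0,-0.6],"roll": -1,"fingers": -1},
  {"slide": [0,0,-0.7],"roll": -1,"fingers": -1},
  {"slide": [0,0,-0.7],"roll": -0.26,"fingers": -1},
  {"slide": [0,0,-0.13],"roll": 0,"fingers": -1},
  {"slide": [0,0,0],"roll": 0,"fingers": -1},
], squeeze=20)

```text
t: 18.52
tool_pos: [0.5336, -0.2729, 0.1718]
orientation: [1.805, 0.676, -1.805]
force: [-0.9, 0.5, 0.4]
opening: 0.0005
```

```bash
python3 -c "
from path import *
s=view('v18',wc=(150,60,260,300))
"
```

```text
now [ 0.5336 -0.2729  0.1718] -48.94637002090817 [-0.5583  0.1544  1.5477  0.      1.4399  0.296 ]
18.525 [ 0.5336 -0.2729  0.1718] F [-0.8966  0.5174  0.3577] M [0.0058 0.0088 0.0255] 0.00045635797984828515
```

View pics/v18.png

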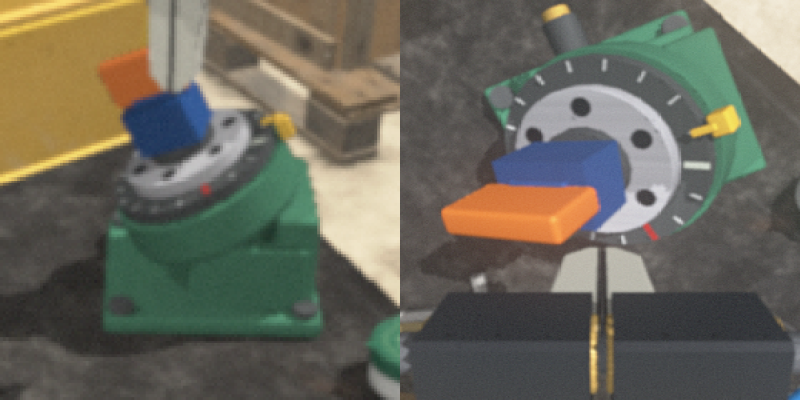

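>>> play_rows([
  {"slide": [0.15,0.16,0.03],"roll": 0,"fingers": -1},
  {"slide": [0.16,0.16,0.03],"roll": 0,"fingers": -1},
  {"slide": [0.08,0.04,0.03],"roll": 0.69,"fingers": -1},
  {"slide": [0.08,0.04,0.03],"roll": 0.7,"fingers": -1},
  {"slide": [0.08,0.05,0.02],"roll": 0.7,"fingers": -1},
  {"slide": [0.07,0.06,0.02],"roll": 0.71,"fingers": -1},
  {"slide": [0,0,0],"roll": 0,"fingers": -1},
], squeeze=30)

```text
t: 19.5
tool_pos: [0.5526, -0.2578, 0.1768]
orientation: [1.543, 0.951, -1.544]
force: [-1.7, -1.5, -0.7]
opening: 0.0006
```

```bash
python3 -c "
from path import *
s=view('v19',wc=(150,40,260,320))
"
```

```text
now [ 0.5526 -0.2578  0.1768] -26.669562369455626 [-0.5202  0.1783  1.5119 -0.0006  1.4512 -0.0547]
19.5 [ 0.5526 -0.2578  0.1768] F [-1.7103 -1.5435 -0.6514] M [-0.3967  0.1805  0.0545] 0.0006021271273728858
```

View pics/v19.png

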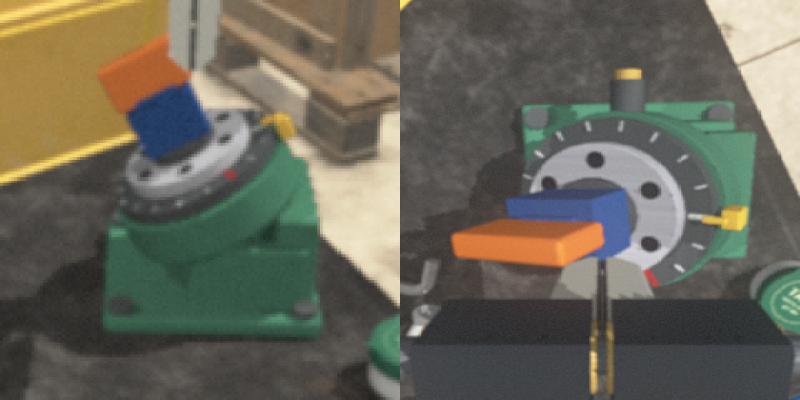

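>>> play_rows([
  {"slide": [0.07,0.06,0.02],"roll": 0.71,"fingers": -1},
  {"slide": [0.06,0.07,0.01],"roll": 0.7,"fingers": -1},
  {"slide": [0.06,0.08,0.01],"roll": 0.7,"fingers": -1},
  {"slide": [0.05,0.08,0.01],"roll": 0.69,"fingers": -1},
  {"slide": [0.05,0.08,0],"roll": 0.68,"fingers": -1},
  {"slide": [0.04,0.09,0],"roll": 0.67,"fingers": -1},
  {"slide": [0,0,0],"roll": 0,"fingers": -1},
], squeeze=30)

```text
t: 20.48
tool_pos: [0.5629, -0.2439, 0.1787]
orientation: [1.126, 1.259, -1.125]
force: [-0.0, -0.7, 1.3]
opening: 0.0003
```

```bash
python3 -c "
from path import *
s=view('v20',wc=(150,40,260,320))
"
```

```text
now [ 0.5629 -0.2439  0.1787] 6.437339392753778 [-0.4927  0.1857  1.5001  0.0004  1.4545 -0.6051]
20.475 [ 0.5629 -0.2439  0.1787] F [-0.0027 -0.6677  1.3454] M [-0.236  -0.2506  0.0592] 0.00030480924993545944
```

View pics/v20.png

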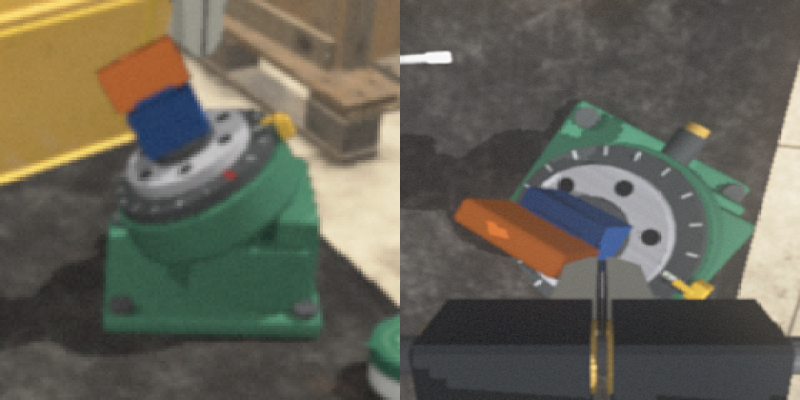

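Run:
```python
from path import *
print('pre0',T(0,28,16,52))
p=None
for th in list(range(0,66,5)):
    a,b=T(th,14.5,16,52); print(th,a,round(b,1), '' if p is None else (np.round((a-p[0])/.03,3),round((b-p[1])/8,2))); p=(a,b)
```

```text
now [ 0.5627 -0.2441  0.1786] 6.3698418636661716 [-0.4929  0.1858  1.5002  0.0002  1.4545 -0.6041]
pre0 (array([ 0.5342, -0.2634,  0.1714]), np.float64(-26.7))
0 [ 0.5403 -0.2513  0.1714] -26.7 
5 [ 0.5419 -0.2505  0.172 ] -21.0 (array([0.053, 0.027, 0.019]), np.float64(0.71))
10 [ 0.5434 -0.2496  0.1725] -15.4 (array([0.051, 0.032, 0.017]), np.float64(0.7))
15 [ 0.5449 -0.2485  0.1729] -9.8 (array([0.049, 0.036, 0.015]), np.float64(0.7))
20 [ 0.5463 -0.2472  0.1733] -4.3 (array([0.046, 0.041, 0.012]), np.float64(0.69))
25 [ 0.5476 -0.2459  0.1736] 1.1 (array([0.043, 0.044, 0.01 ]), np.float64(0.68))
30 [ 0.5488 -0.2445  0.1738] 6.5 (array([0.04 , 0.048, 0.007]), np.float64(0.67))
35 [ 0.5499 -0.2429  0.174 ] 11.7 (array([0.036, 0.051, 0.005]), np.float64(0.65))
40 [ 0.5508 -0.2413  0.174 ] 16.8 (array([0.032, 0.054, 0.002]), np.float64(0.64))
45 [ 0.5517 -0.2396  0.174 ] 21.9 (array([ 0.028,  0.056, -0.   ]), np.float64(0.63))
50 [ 0.5524 -0.2379  0.174 ] 26.8 (array([ 0.024,  0.058, -0.003]), np.float64(0.61))
55 [ 0.553  -0.2361  0.1738] 31.6 (array([ 0.019,  0.06 , -0.005]), np.float64(0.6))
60 [ 0.5534 -0.2343  0.1736] 36.3 (array([ 0.014,  0.061, -0.008]), np.float64(0.59))
65 [ 0.5537 -0.2324  0.1733] 40.9 (array([ 0.009,  0.061, -0.01 ]), np.float64(0.58))
```

>>> play_rows([
  {"slide": [0.05,-0.03,0.5],"roll": 0,"fingers": -1},
  {"slide": [0,0,0.9],"roll": -0.5,"fingers": -1},
  {"slide": [-0.3,-0.3,0],"roll": -1,"fingers": -1},
  {"slide": [-0.35,-0.3,0],"roll": -1,"fingers": -1},
  {"slide": [-0.35,-0.02,0],"roll": -1,"fingers": -1},
  {"slide": [0,0,-0.6],"roll": -0.63,"fingers": -1},
  {"slide": [0,0,-0.7],"roll": 0,"fingers": -1},
  {"slide": [0,0,-0.34],"roll": 0,"fingers": -1},
  {"slide": [0,0,0],"roll": 0,"fingers": -1},
], squeeze=30)

```text
t: 21.7
tool_pos: [0.5335, -0.2633, 0.1706]
orientation: [1.541, 0.955, -1.542]
force: [0.3, -0.6, 0.0]
opening: 0.0005
```

```bash
python3 -c "
from path import *
s=view('v21',wc=(150,40,260,320))
"
```

```text
now [ 0.5335 -0.2633  0.1706] -26.52422611212054 [-0.5447  0.1443  1.5611  0.0001  1.4376 -0.0818]
21.7 [ 0.5335 -0.2633  0.1706] F [ 0.2596 -0.5602  0.0101] M [-0.0758 -0.083  -0.0574] 0.000532114172270743
```

View pics/v21.png

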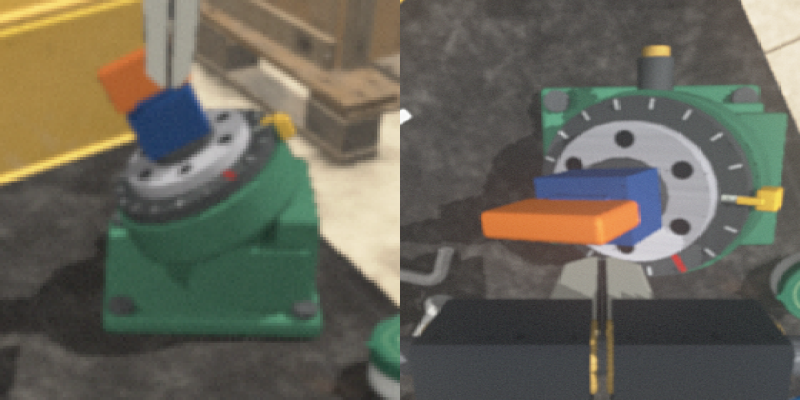

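>>> play_rows([
  {"slide": [0.11,0.2,0.01],"roll": 0,"fingers": -1},
  {"slide": [0.11,0.2,0.01],"roll": 0,"fingers": -1},
  {"slide": [0.053,0.027,0.019],"roll": 0.71,"fingers": -1},
  {"slide": [0.051,0.032,0.017],"roll": 0.7,"fingers": -1},
  {"slide": [0.049,0.036,0.015],"roll": 0.7,"fingers": -1},
  {"slide": [0.046,0.041,0.012],"roll": 0.69,"fingers": -1},
  {"slide": [0,0,0],"roll": 0,"fingers": -1},
], squeeze=30)

```text
t: 22.68
tool_pos: [0.5466, -0.2473, 0.1737]
orientation: [1.262, 1.174, -1.262]
force: [-0.4, -1.0, 0.2]
opening: 0.0004
```

```bash
python3 -c "
from path import *
s=view('v22',wc=(150,40,260,320))
"
```

```text
now [ 0.5466 -0.2473  0.1737] -4.123034845789362 [-0.5101  0.154   1.5447 -0.0003  1.4426 -0.4381]
22.675 [ 0.5466 -0.2473  0.1737] F [-0.3696 -1.0088  0.1749] M [-0.3264 -0.043  -0.0104] 0.00043469130692048893
```

View pics/v22.png

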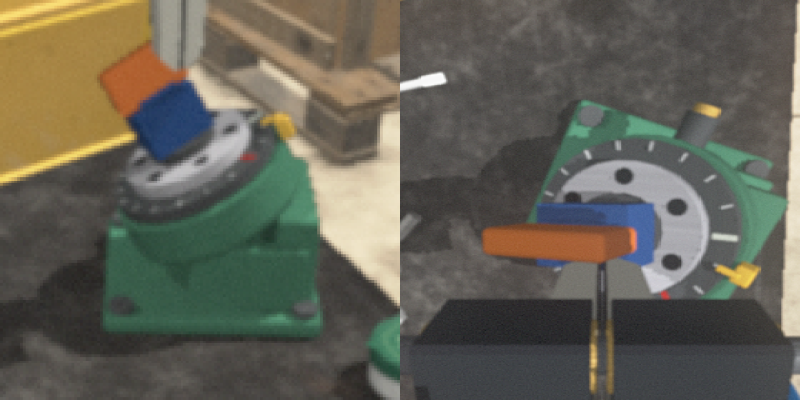

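>>> play_rows([
  {"slide": [0.043,0.044,0.01],"roll": 0.68,"fingers": -1},
  {"slide": [0.04,0.048,0.007],"roll": 0.67,"fingers": -1},
  {"slide": [0.036,0.051,0.005],"roll": 0.65,"fingers": -1},
  {"slide": [0.032,0.054,0.002],"roll": 0.64,"fingers": -1},
  {"slide": [0,0,0],"roll": 0,"fingers": -1},
], squeeze=30)

```text
t: 23.4
tool_pos: [0.551, -0.2416, 0.1742]
orientation: [0.989, 1.334, -0.989]
force: [-0.6, 0.3, -0.7]
opening: 0.0007
```

```bash
python3 -c "
from path import *
s=view('v23',wc=(150,40,260,320))
"
```

```text
now [ 0.551  -0.2416  0.1742] 16.941160028911735 [-0.4985  0.1582  1.5391  0.      1.4441 -0.7942]
23.4 [ 0.551  -0.2416  0.1742] F [-0.5626  0.294  -0.6572] M [-0.0328 -0.0863 -0.0043] 0.000680921502122619
```

View pics/v23.png

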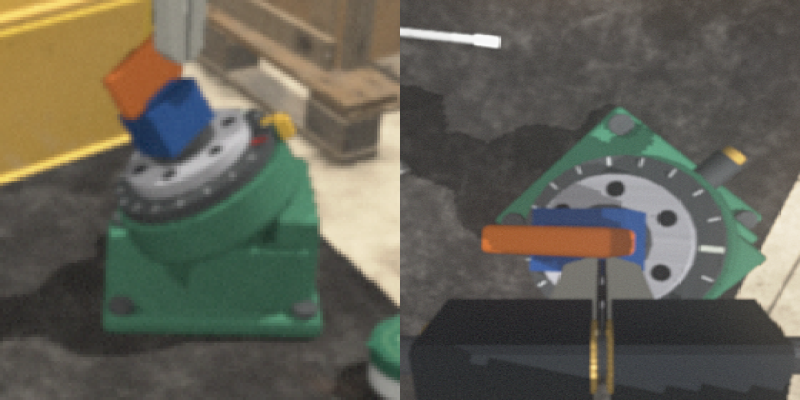

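>>> play_rows([
  {"slide": [0.028,0.056,0],"roll": 0.63,"fingers": -1},
  {"slide": [0.024,0.058,-0.003],"roll": 0.61,"fingers": -1},
  {"slide": [0.019,0.06,-0.005],"roll": 0.6,"fingers": -1},
  {"slide": [0,0,0],"roll": 0,"fingers": -1},
], squeeze=30)

```text
t: 24.0
tool_pos: [0.5533, -0.2379, 0.1744]
orientation: [0.791, 1.419, -0.795]
force: [-0.0, -7.4, -1.9]
opening: 0.0004
```

```bash
python3 -c "
from path import *
s=view('v24',wc=(150,40,260,320))
"
```

```text
now [ 0.5533 -0.2379  0.1744] 31.67474710890786 [-0.4897  0.1579  1.5392 -0.0023  1.4423 -1.0423]
24.0 [ 0.5533 -0.2379  0.1744] F [-0.0123 -7.4202 -1.9374] M [-1.5159 -0.2726 -0.0129] 0.00044485744735994705
```

View pics/v24.png

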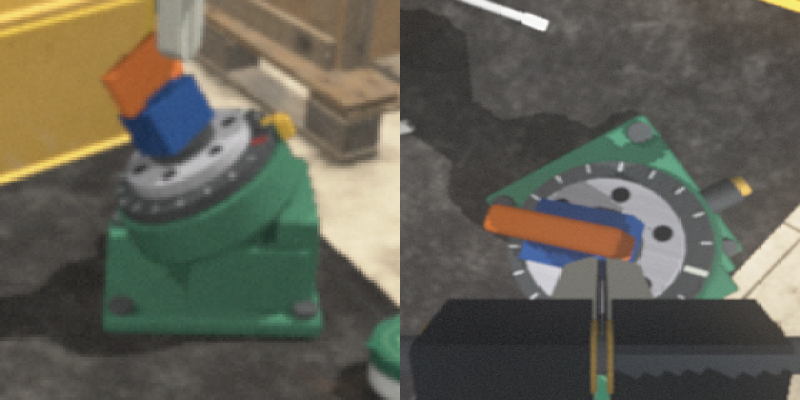

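>>> play_rows([
  {"slide": [0,0.06,-0.01],"roll": 0,"fingers": -1},
  {"slide": [0,0.06,-0.01],"roll": 0,"fingers": -1},
  {"slide": [0,0,0],"roll": 0,"fingers": -1},
], squeeze=30)

```text
t: 24.48
tool_pos: [0.5532, -0.2329, 0.1736]
orientation: [0.794, 1.42, -0.794]
force: [0.5, 0.3, 0.2]
opening: 0.0004
```

```bash
python3 -c "
from path import *
s=view('v25',wc=(150,40,260,320))
"
```

```text
now [ 0.5532 -0.2329  0.1736] 31.630345648678173 [-0.4839  0.1545  1.5444 -0.0001  1.4421 -1.0359]
24.475 [ 0.5532 -0.2329  0.1736] F [0.4653 0.2756 0.1684] M [-0.0097 -0.1333 -0.0358] 0.00037574504477895076
```

View pics/v25.png

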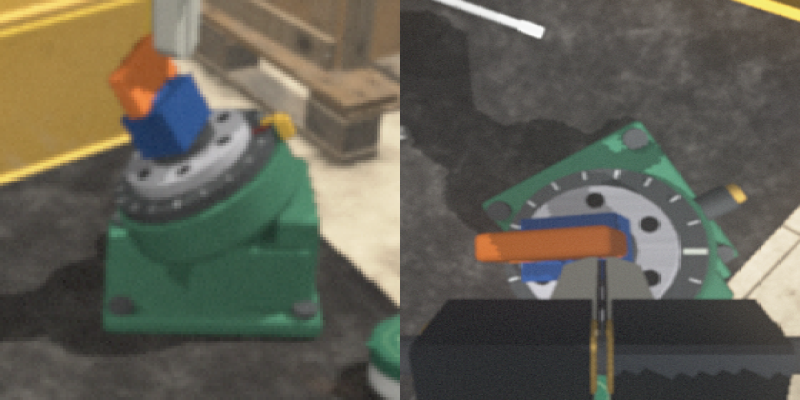

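>>> play_rows([
  {"slide": [0.05,-0.3,0],"roll": 0,"fingers": -1},
  {"slide": [0.1,-0.3,0.4],"roll": 0,"fingers": -1},
  {"slide": [0,0,1],"roll": 0,"fingers": -1},
  {"slide": [0.5,-0.6,1],"roll": 0,"fingers": -1},
  {"slide": [0.7,-0.7,0],"roll": 0,"fingers": -1},
  {"slide": [0,0,0],"roll": 0,"fingers": -1},
  {"slide": [0,0,0],"roll": 0,"fingers": -1},
])

```text
t: 25.45
tool_pos: [0.5932, -0.2897, 0.2451]
orientation: [0.793, 1.422, -0.793]
force: [-0.2, 0.6, -0.0]
opening: 0.0005
```

```bash
python3 ov2.py v26 60 0 3 6 170 30 200 200; python3 fitkey.py v26 60; python3 -c "
from h import *
shot('top','t26')
im=cv2.imread('pics/t26.png');cv2.imwrite('pics/t26z.png',cv2.resize(im[135:245,190:360],(800,518),interpolation=3))"
```

```text
25.45 [ 0.5932 -0.2897  0.2451] F [-0.1778  0.5907 -0.0187] M [ 0.0045 -0.105  -0.008 ] 0.0004722575649534144
q [-1.6 -0.2 -1.9 61.4 -0.2  1. ] IoU [[0.81 1.  ]
 [0.77 1.  ]] foot [ 0.5544 -0.2432  0.1161] axial mm -1.0 tilt from axis 1.4882433783890459 kz [-0.4304134   0.19695767  0.88088137] kx [0.76504115 0.59750191 0.24021552]
wing top ends [ 0.54654135 -0.21309298  0.18274035] [ 0.50369905 -0.24655308  0.16928828]
```

View pics/v26ov.png

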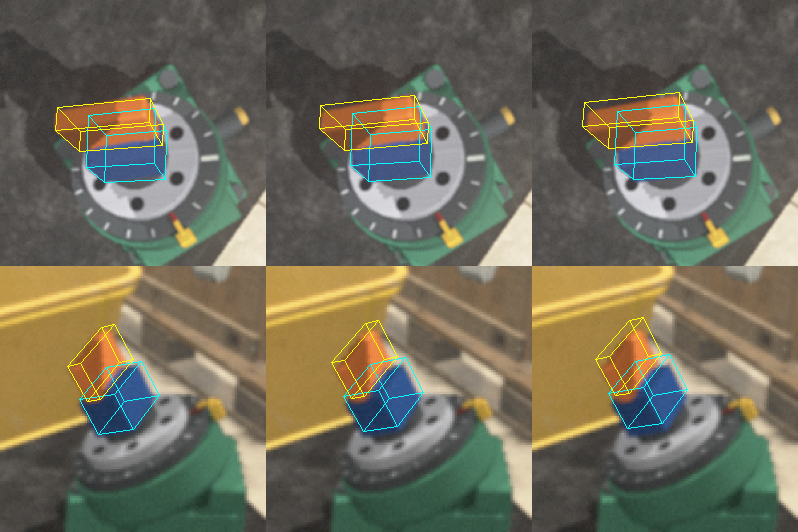

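View pics/v26.png

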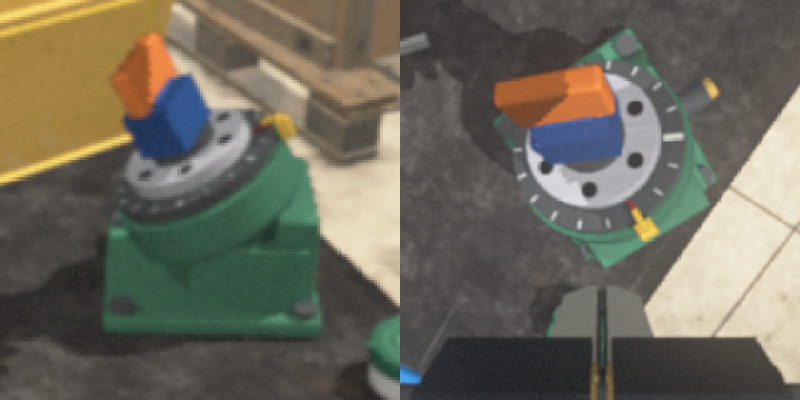

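View pics/t26z.png

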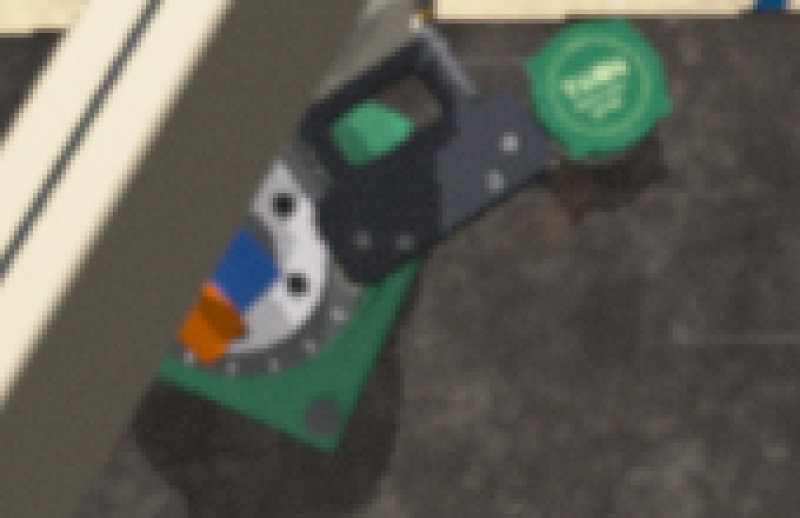

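```bash
cat > zoom.py <<'E'
from h import *
im=cv2.imread('pics/v26w.png'); z=cv2.resize(im[80:220,200:370],(760,626),interpolation=3)[:600]
cv2.imwrite('pics/v26z.png',z)
im=cv2.imread('pics/v26s.png'); z=cv2.resize(im[125:205,255:345],(675,600),interpolation=3)
cv2.imwrite('pics/v26zs.png',z)
E
python3 zoom.py
```

```text
(no output)
```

View pics/v26z.png

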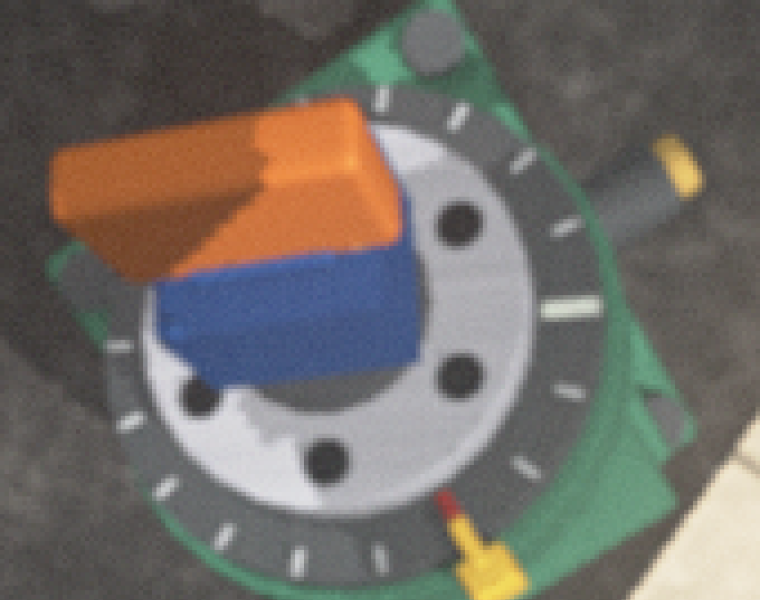

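View pics/v26zs.png

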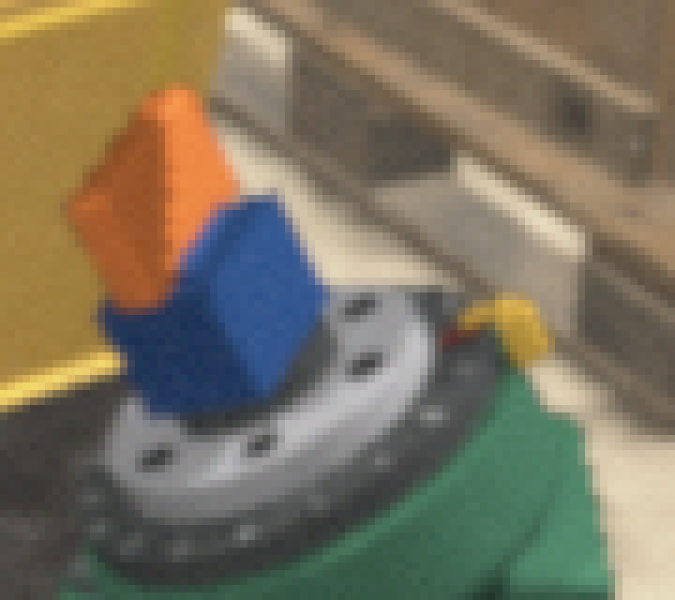

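```bash
python3 -c "
from h import *
s=robot.read_state();print(s['t'],s['force'],s['dq'])
print(robot.close_job())"
```

```text
25.6 [0.00918717 0.43214969 0.22805821] [ 0.00171347 -0.00412612 -0.00089967 -0.00237199 -0.002486    0.00111921]
the job is handed in; nothing more can be done
None
```

The wing key is seated on the tang and the dial rests at the third click, with the red line at the yellow pointer. I handed the job in at 25.6 s with the gripper clear of everything.

- **Fitting:** I gripped the wing off-centre and hooked the slot over the tang tip. The light grip let the key swivel to the 28 degree lean, and I fed it down and released it. It stopped a few millimetres high, so I pressed it down at the high end of the wing with about 24 N.
- **Turning:** I pushed the wing counterclockwise with the shut fingers, from one click before zero to the third click past. One push slid off the end of the wing at zero. I moved the contact nearer the spindle and went on; the dial did not move back.

**Last checks**
- The wrist and scene pictures show the red line at the pointer, and the contact force is near zero.
- Fitting the key's outline to the pictures puts its underside 1 mm below the estimated nose face, tilted 1.5 degrees from the spindle axis. The height is only good to about 2 mm, so this agrees with fully home but does not prove it; no tang shows below the block.
- The last top picture shows the tin where it started. I did not re-measure the hex key, nut and bolt; the arm did not come near them.

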